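# Pack the column kit and close its box

### The arm

A 7-joint arm with a two-finger parallel gripper is mounted at the origin on the work surface. World frame = base frame: x ahead of the robot, y to its left, z up, the work surface at z = 0. Lengths are in m, angles in rad, forces in N, time in s.
With the tool pointing down it reaches from about 0.4 to 0.875 m from the base axis. Payload 6.5 kg.
Tool frame: the origin (TCP) lies between the finger pads; the fingertips stand 25 mm ahead of it and the grasp point (between the pads) lies 6 mm ahead of it (robot.tips_ahead is the distance from the TCP to the fingertips, in m); z points along the fingers, y is the line along which they close (so a half turn about z gives the same grasp; the last joint's range is limited). The gripper opens to 88 mm and grips with 3 to 60 N. Pads are 18 mm wide; open, the fingers measure 123 mm over their backs; the gripper's body (75 mm by 187 mm) begins 45 mm behind the grasp point.
Start: joints at [1.279, 0.536, -0.004, 1.538, 0.003, 1.067, -0.071], TCP at [0.146, -0.633, 0.264] pointing down, gripper open.
Joint ranges: [-2.7, 2.7], [-0.37, 2.16], [-1.27, 1.26], [0.24, 2.4], [-1.31, 4.45], [0.19, 1.91], [-2.76, 2.76]. Speed limits (rad/s): [2.39, 2.39, 3.14, 3.14, 3.14, 3.14, 3.14].

### API

Orientations are given as a 3x3 rotation matrix whose columns are the frame's x, y, z axes.
In Python, from cell import robot, vision gives the robot as it stands.
- The arm moves only by the tool send_rows, never from a script. Its argument "increments" is a list of rows, each a list of 3 entries, a list of its own where there are three numbers: the turn, a rotation vector about the tool's x, y, z in degrees, then the shift along the tool's x, y, z in cm, then the opening in per cent of the stroke, from 0 (shut) to 100 (fully open). In form: [[[wx, wy, wz], [tx, ty, tz], grip], ...]. A call has 1 to 12 rows; each row is the pose to reach, as a shift and turn from the pose commanded when the call began, along the tool's axes at that moment; what a row does not reach only later rows make up. A row lasts 1/12 s, in which the tool goes at most 41.7 mm and 7.16 degrees, less where a joint would pass 70% of its speed; a pose out of reach is approached as far as the arm can. A call with a gripper value outside its range is refused whole. The fingers move at their own pace and stop on an object; the grip force is fixed at half the most. Time passes only in rows, so rows that repeat a pose let the fingers close. It gives the time, the measured TCP pose, the force and the opening at its end, in the units of the state.
- robot.state(): the state, without advancing time (a new reading comes with each control period).
- vision.camera(name): name is "side" or "top"; returns the picture (384x512x3 uint8, red, green, blue); there is no depth.
- vision.calibration(name): a dict with "fx", "fy", "cx", "cy" (pixels), "extrinsics" (4x4, takes a point from camera to world coordinates). Camera axes: x right, y up, looking along -z (the intrinsics and any distortion apply to the point x, -y, -z); pixel columns grow to the right and rows downward; lengths in m; the calibration is good to about 2 mm. A picture is of the moment at which its call begins. calibration takes no time and is no camera call.
- robot.finish_job(): hands the job in, once; it reports no verdict.
The state is a dict: "clock": time; "joints": joint angles; "joint_velocities": joint speeds; "joint_torque": joint torques, N m; "tcp_pos": TCP position; "eef_rot": TCP orientation; "wrist_force": force on the tool from outside, world axes, zero at the start; "wrist_torque": the same for the moment, N m; "opening": opening from 0.0 (shut) to 1.0 (fully open).
Only numpy, scipy, OpenCV 4.12 (cv2) and the standard library are available. Lean on these libraries where they do the work, as an engineer would, in place of code of your own. Each camera call takes 0.05 s, during which the arm holds its last target. There are 200 camera calls.

### The job

The run is finished: pack the method kit away. Take the lid off the aluminium kit box and lay it flat on the bench, put the column, every amber jar (upright) and every grey case lying out on the bench into the box with nothing standing above the rim, then put the lid back on so that it is fully down all round. The jars are glass: handle them gently with the fingers, and do not disturb the bottle, beaker, wrench and mouse.

Things in the scene. Friction and masses are not known exactly. Their poses are not given: they have to be found in the camera images.
- kit_box: open-topped aluminium kit box fixed on the bench, outside 174 mm (its x) by 226 mm (its y, the long way) by 56 mm high, walls and floor 4 mm, inside 166 x 218 x 52 mm deep, no dividers; origin: centre of its underside, inner floor 4 mm above, rim 56 mm above. At the start its lid is on it. The bench to its left (+y) is clear for some 0.3 m, up to the bottle
- lid: loose slip-on aluminium lid, 188 mm (its x) by 240 mm (its y), 0.35 kg: 3 mm plate with a 14 mm skirt that goes outside the box walls with 4 mm play a side. Origin: centre, level with the skirt's lower edge; plate underside 14 mm, top 17 mm above it. Closed, the plate rests on the rim: origin 42 mm above the box's, x and y along the box's (a half turn also fits)
- lid_handle (a point): middle of the lid's black handle bar, 42 mm above the lid's origin; the bar runs along the lid's y, 96 mm long, 12 mm wide, 14 mm high, with 18 mm free below it, on two posts 40 mm either side of its middle
- column: steel chromatography column lying on the bench: 112 mm long (its x, 120 mm with its white plugs), tube 9 mm diameter between two 18 mm long hexagonal end fittings, 14 mm across flats; about 90 g; origin: on the axis at mid length, so 7 mm above what it lies on
- jar0: squat straight-sided amber glass jar with a white screw cap, standing, 40 mm diameter, 44 mm high, about 75 g; origin: centre of its underside, z up through the cap. Glass: it cracks if the fingers bear on it with more than 90 N in all (both pads added, about 45 N a side); may be absent
- jar1: squat straight-sided amber glass jar with a white screw cap, standing, 40 mm diameter, 44 mm high, about 75 g; origin: centre of its underside, z up through the cap. Glass: it cracks if the fingers bear on it with more than 90 N in all (both pads added, about 45 N a side); may be absent
- jar2: squat straight-sided amber glass jar with a white screw cap, standing, 40 mm diameter, 44 mm high, about 75 g; origin: centre of its underside, z up through the cap. Glass: it cracks if the fingers bear on it with more than 90 N in all (both pads added, about 45 N a side); may be absent
- case0: flat closed grey plastic guard-cartridge case, 40 mm (its x) by 64 mm (its y) by 22 mm high, about 60 g, flat top and bottom, can be stacked; origin: centre of its underside; may be absent
- case1: flat closed grey plastic guard-cartridge case, 40 mm (its x) by 64 mm (its y) by 22 mm high, about 60 g, flat top and bottom, can be stacked; origin: centre of its underside; may be absent
- case2: flat closed grey plastic guard-cartridge case, 40 mm (its x) by 64 mm (its y) by 22 mm high, about 60 g, flat top and bottom, can be stacked; origin: centre of its underside; may be absent
- case3: flat closed grey plastic guard-cartridge case, 40 mm (its x) by 64 mm (its y) by 22 mm high, about 60 g, flat top and bottom, can be stacked; origin: centre of its underside; may be absent
- reagent_bottle: amber reagent bottle with white cap, 70 mm diameter, 140 mm high, a bystander; origin: centre of its underside
- beaker: small glass beaker, 52 mm rim, 65 mm high, a bystander; origin: centre of its underside
- wrench: steel wrench, 140 mm long, lying along its x, a bystander; origin: underside
- mouse: black computer mouse, 100 x 58 x 22 mm, a bystander; origin: centre of its underside

How it is judged:
On the way, in this order (a step that is already met when the one before it is completed fails the run):
1. the lid has been taken off the box and lies flat on the bench (horizontal distance between lid and kit_box above 0.18 m and height (world z) of lid below 0.008 m and angle between lid's own z axis and vertical below 0.1 rad and linear speed of lid below 0.02 m/s), for 0.2 s.
2. the column, all jars (upright on the box floor) and all cases are in the box (x of jar0 in the frame of kit_box between -0.084 and 0.084 m and y of jar0 in the frame of kit_box between -0.11 and 0.11 m and z of jar0 in the frame of kit_box between -0.005 and 0.02 m and angle between each of jar0, jar1, jar2's own z axis and vertical below 0.2 rad and x of jar1 in the frame of kit_box between -0.084 and 0.084 m and y of jar1 in the frame of kit_box between -0.11 and 0.11 m and z of jar1 in the frame of kit_box between -0.005 and 0.02 m and x of jar2 in the frame of kit_box between -0.084 and 0.084 m and y of jar2 in the frame of kit_box between -0.11 and 0.11 m and z of jar2 in the frame of kit_box between -0.005 and 0.02 m and x of case0 in the frame of kit_box between -0.084 and 0.084 m and y of case0 in the frame of kit_box between -0.11 and 0.11 m and z of case0 in the frame of kit_box between -0.005 and 0.05 m and x of case1 in the frame of kit_box between -0.084 and 0.084 m and y of case1 in the frame of kit_box between -0.11 and 0.11 m and z of case1 in the frame of kit_box between -0.005 and 0.05 m and x of case2 in the frame of kit_box between -0.084 and 0.084 m and y of case2 in the frame of kit_box between -0.11 and 0.11 m and z of case2 in the frame of kit_box between -0.005 and 0.05 m and x of case3 in the frame of kit_box between -0.084 and 0.084 m and y of case3 in the frame of kit_box between -0.11 and 0.11 m and z of case3 in the frame of kit_box between -0.005 and 0.05 m and x of column in the frame of kit_box between -0.084 and 0.084 m and y of column in the frame of kit_box between -0.11 and 0.11 m and z of column in the frame of kit_box between -0.005 and 0.05 m), for 0.2 s.
At the end, for the whole second after the job is handed in: The column and all jars and cases that are present are inside the box; each jar stands upright (within 0.2 rad) on the box's floor; the lid is on the box, fully down (within 3.5 mm of resting on the rim, tilt under 0.03 rad, within 8 mm of centred) and at rest (all of step 2 and x of lid in the frame of kit_box between -0.008 and 0.008 m and y of lid in the frame of kit_box between -0.008 and 0.008 m and z of lid in the frame of kit_box below 0.0455 m and angle between lid's own z axis and vertical below 0.03 rad and linear speed of lid below 0.01 m/s); the robot touches nothing.
It fails at once if a glass jar is squeezed or struck by the fingers with more than 90 N (contact force between the fingers and jar0 above 90 N or contact force between the fingers and jar1 above 90 N or contact force between the fingers and jar2 above 90 N).
It fails at once if the bottle, beaker, wrench or mouse is moved more than 4 cm (distance of any of reagent_bottle, beaker, wrench, mouse from where it was at the start of the episode above 0.04 m).
Of jar0, jar1, jar2 only 1 to 3 are there at a start; the rules pass over those that are not, and their reading is None.
Of case0, case1, case2, case3 only 3 to 4 are there at a start; the rules pass over those that are not, and their reading is None.
At some moment in a run one of jar0, jar1, jar2, case0, case1, case2, case3 may be knocked a few centimetres aside while the robot is not near it.
Once in a run the grip may slacken for a moment while it holds something.
It also fails if it takes over 210 s, if anything falls off the work surface, if the arm or the gripper's body presses on something with over 40 N, if the wrist force passes 120 N, or if a joint passes its speed limit or range.

## Working session

There is one attempt and no reset: what is moved stays moved. The work goes in short steps, Python scripts to look and compute and a tool call to move; the robot and the scene stay as the last step left them, time stands still between calls to the robot, and variables do not carry over. Pictures are saved under pics/ and viewed, on a budget of 14 in all, crops included, one or two more only if the job needs it, and the job is handed in when it is done.

Besides the shell and the picture viewer there is one more tool, called as name(argument=value, ...) on one line, values as JSON. send_rows: Moves the arm, as the interface text tells. Its arguments: {"type":"object","properties":{"increments":{"type":"array"}},"required":["increments"]}

```bash
ls; mkdir -p pics; cat > h.py <<'E'
import numpy as np, cv2
from cell import robot, vision
def snap(n,f,crop=None,s=1):
    im=vision.camera(n)[:,:,::-1]
    np.save(f'pics/{f}.npy',im)
    if crop: x0,y0,x1,y1=crop; im=im[y0:y1,x0:x1]
    if s!=1: im=cv2.resize(im,None,fx=s,fy=s,interpolation=cv2.INTER_CUBIC)
    cv2.imwrite(f'pics/{f}.png',im)
def px(n,u,v,z):
    c=vision.calibration(n);E=np.array(c['extrinsics'])
    d=E[:3,:3]@np.array([(u-c['cx'])/c['fx'],-(v-c['cy'])/c['fy'],-1]);o=E[:3,3]
    return (o+d*(z-o[2])/d[2])[:2]
def proj(n,P):
    c=vision.calibration(n);E=np.array(c['extrinsics'])
    p=E[:3,:3].T@(np.array(P)-E[:3,3]);return c['cx']+c['fx']*p[0]/-p[2],c['cy']+c['fy']*p[1]/p[2]
def go(x,y,z,yaw=None):
    "print shift cm (tool axes) and turn deg about tool z to reach; yaw=angle of tool y axis in world deg"
    s=robot.state();R=np.array(s['eef_rot']);t=R.T@(np.array([x,y,z])-s['tcp_pos'])*100
    a=np.degrees(np.arctan2(R[1,1],R[0,1]))
    w=None if yaw is None else -((yaw-a+90)%180-90)
    print('shift',t.round(2),'wz',w,'cur yaw',a.round(2))
E
python3 - <<'E'
from h import *
snap('top','t0',s=1.56);snap('side','s0',s=1.56)
for n in('top','side'):
    c=vision.calibration(n);print({k:c[k] for k in c if k!='extrinsics'});print(np.round(c['extrinsics'],3))
s=robot.state();print(s)
E
```

```text
pics
{'fx': 472.4944574168149, 'fy': 472.4944574168149, 'cx': 264.1151508732402, 'cy': 193.87432005642438}
[[ 0.011  0.995 -0.097  0.471]
 [-1.     0.01  -0.012 -0.027]
 [-0.011  0.097  0.995  1.24 ]
 [ 0.     0.     0.     1.   ]]
{'fx': 442.79458429886813, 'fy': 442.79458429886813, 'cx': 262.7340445812678, 'cy': 187.3362788493866}
[[-0.961  0.174 -0.213  0.336]
 [-0.275 -0.6    0.751  0.948]
 [ 0.003  0.781  0.624  0.892]
 [ 0.     0.     0.     1.   ]]
{'clock': 0.1, 'joints': array([ 1.27884243,  0.53707147, -0.00443195,  1.53872742,  0.00257281,
        1.06731021, -0.07120186]), 'joint_velocities': array([-0.00150641, -0.00222921,  0.00192123, -0.00144265, -0.00075911,
        0.00131619,  0.00023976]), 'joint_torque': array([ 2.44749062e-03, -5.72086537e+01,  9.93925072e-01, -2.52235168e+01,
       -5.62144385e-02,  1.35121788e-02,  8.38592769e-06]), 'tcp_pos': array([ 0.14537991, -0.63302346,  0.26295728]), 'eef_rot': array([[ 9.74614222e-01,  2.23890457e-01, -4.26999607e-04],
       [ 2.23890846e-01, -9.74613148e-01,  1.44918609e-03],
       [-9.17004957e-05, -1.50799867e-03, -9.99998859e-01]]), 'wrist_force': array([-0.05903199, -0.78374621, -0.74413845]), 'wrist_torque': array([-0.02996047, -0.00114505, -0.04780656]), 'opening': 0.9995721149171589}
```

View pics/t0.png

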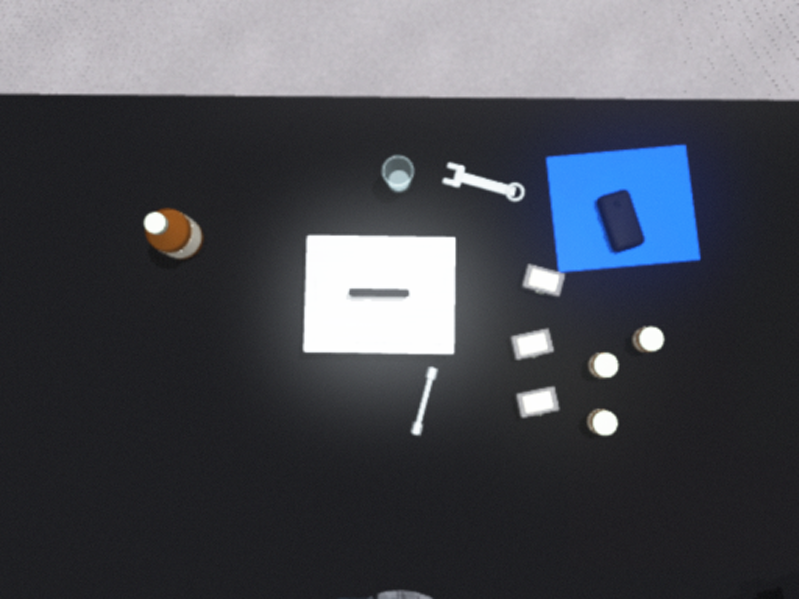

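View pics/s0.png

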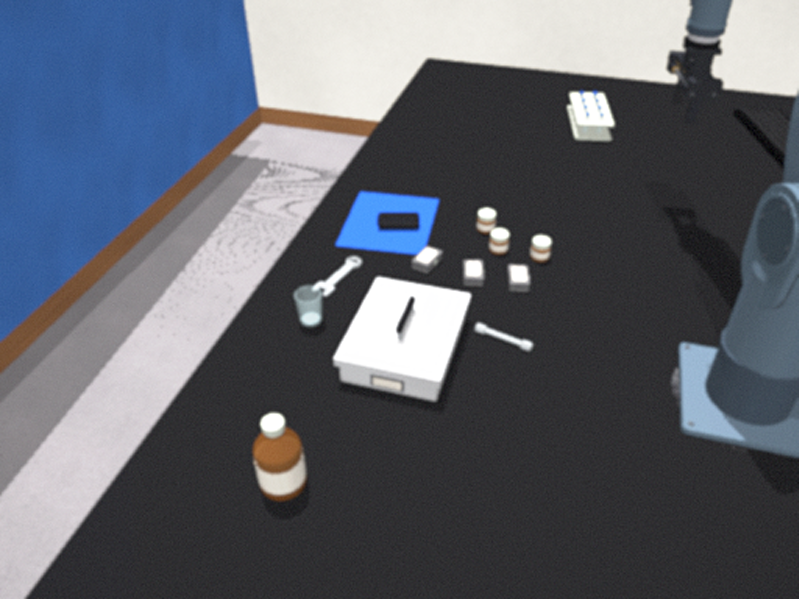

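The top view shows the lid (centre about 380,294) and its handle (350–408,293). The column runs 432,372 to 417,431. There are three cases at (543,281), (532,345) and (537,402), and three jars at (649,339), (603,365) and (602,423). The side view agrees with this.

```bash
python3 - <<'E'
from h import *
k=1.5605
P=lambda u,v,z:px('top',u/k,v/k,z)
print('lid',[P(*c,.059).round(3) for c in((307,236),(456,237),(455,353),(304,352))],np.mean([P(*c,.059) for c in((307,236),(456,237),(455,353),(304,352))],0))
print('handle',P(350,293,.091),P(408,293,.091))
print('col',P(432,372,.007),P(417,431,.007))
im=np.load('pics/t0.npy');g=im.astype(int).min(2)
m=(g>90).astype(np.uint8);m[:80]=0
n,l,st,ce=cv2.connectedComponentsWithStats(m)
for i in range(1,n):
    if st[i,4]>60:
        pts=np.argwhere(l==i)[:,::-1].astype(np.float32)
        z=.044 if 370<ce[i][0] and ce[i][1]>205 and st[i,4]>0 else .022
        w=np.array([P(u*k,v*k,z) for u,v in pts],np.float32)
        r=cv2.minAreaRect(w);print(ce[i].round(1)*k,st[i,4],'z',z,np.round(r[0],3),np.round(r[1],3),round(r[2],1),w.mean(0).round(3))
go(0.5,0,.3,0)
E
```

```text
lid [array([0.692, 0.159]), array([ 0.693, -0.083]), array([ 0.505, -0.083]), array([0.504, 0.159])] [0.59872016 0.03774725]
handle [0.59643127 0.08376289] [ 0.59736218 -0.00724988]
col [ 0.47475507 -0.04730474] [ 0.37743458 -0.02338466]
[397.3033 174.776 ] 271 z 0.022 [0.808 0.015] [0.059 0.05 ] 0.7 [0.806 0.014]
[482.1945  182.42245] 487 z 0.022 [ 0.795 -0.132] [0.141 0.04 ] 76.2 [ 0.794 -0.129]
[154.95765 222.37125] 181 z 0.022 [0.72  0.421] [0.035 0.04 ] 0.5 [0.72  0.422]
[189.60075 241.09725] 188 z 0.022 [0.691 0.365] [0.04 0.07] 66.8 [0.689 0.362]Traceback (most recent call last):
  File "<stdin>", line 14, in <module>
  File "<stdin>", line 3, in <lambda>
  File "h.py", line 10, in px
    c=vision.calibration(n);E=np.array(c['extrinsics'])
ValueError: time passes only in moves, steps and waits
```

```bash
sed -i 's/^def px/C={n:vision.calibration(n) for n in ("top","side")}\ndef px/; s/c=vision.calibration(n);E/c=C[n];E/' h.py; cat > seg.py <<'E'
from h import *
def seg(im):
    g=im.astype(int).min(2);m=(g>90).astype(np.uint8);m[:80]=0
    n,l,st,ce=cv2.connectedComponentsWithStats(m)
    for i in range(1,n):
        if 60<st[i,4]<1500:
            w0=np.argwhere(l==i)[:,::-1]
            for z in(.022,.044,.007):
                w=np.array([px('top',u,v,z) for u,v in w0],np.float32)
                r=cv2.minAreaRect(w);print((ce[i]*1.56).round(0),st[i,4],'z',z,np.round(r[0],3),np.round(r[1],3),round(r[2],1))
E
python3 - <<'E'
from seg import *
seg(np.load('pics/t0.npy'))
go(0.597,0.038,.20,0)
E
```

```text
[397. 175.] 271 z 0.022 [0.808 0.015] [0.059 0.05 ] 0.7
[397. 175.] 271 z 0.044 [0.802 0.014] [0.058 0.049] 0.7
[397. 175.] 271 z 0.007 [0.813 0.015] [0.06  0.051] 0.7
[482. 182.] 487 z 0.022 [ 0.795 -0.132] [0.141 0.04 ] 76.2
[482. 182.] 487 z 0.044 [ 0.789 -0.13 ] [0.138 0.04 ] 76.2
[482. 182.] 487 z 0.007 [ 0.799 -0.133] [0.142 0.041] 76.2
[155. 222.] 181 z 0.022 [0.72  0.421] [0.035 0.04 ] 0.5
[155. 222.] 181 z 0.044 [0.716 0.413] [0.034 0.039] 0.5
[155. 222.] 181 z 0.007 [0.723 0.427] [0.035 0.04 ] 0.5
[189. 241.] 188 z 0.022 [0.691 0.365] [0.04 0.07] 66.8
[189. 241.] 188 z 0.044 [0.687 0.358] [0.039 0.069] 66.8
[189. 241.] 188 z 0.007 [0.694 0.37 ] [0.041 0.071] 66.8
[543. 280.] 402 z 0.022 [ 0.629 -0.23 ] [0.065 0.043] 75.7
[543. 280.] 402 z 0.044 [ 0.626 -0.226] [0.064 0.042] 75.7
[543. 280.] 402 z 0.007 [ 0.631 -0.232] [0.066 0.044] 75.7
[649. 338.] 250 z 0.022 [ 0.534 -0.403] [0.049 0.041] 89.0
[649. 338.] 250 z 0.044 [ 0.533 -0.396] [0.048 0.041] 89.0
[649. 338.] 250 z 0.007 [ 0.534 -0.407] [0.049 0.042] 89.0
[532. 344.] 412 z 0.022 [ 0.522 -0.211] [0.043 0.065] 13.7
[532.
[... 357 characters left out ...]
 254 z 0.044 [ 0.43  -0.034] [0.019 0.114] 76.1
[424. 399.] 254 z 0.007 [ 0.429 -0.035] [0.02  0.117] 76.1
[537. 401.] 418 z 0.022 [ 0.428 -0.22 ] [0.043 0.065] 12.5
[537. 401.] 418 z 0.044 [ 0.429 -0.216] [0.042 0.064] 12.5
[537. 401.] 418 z 0.007 [ 0.427 -0.222] [0.044 0.066] 12.5
[603. 422.] 261 z 0.022 [ 0.397 -0.325] [0.046 0.043] 89.3
[603. 422.] 261 z 0.044 [ 0.398 -0.32 ] [0.045 0.042] 89.3
[603. 422.] 261 z 0.007 [ 0.396 -0.329] [0.046 0.043] 89.3
[402. 595.] 138 z 0.022 [ 0.12  -0.007] [0.01  0.082] 0.8
[402. 595.] 138 z 0.044 [ 0.126 -0.007] [0.009 0.081] 0.8
[402. 595.] 138 z 0.007 [ 0.116 -0.007] [0.01  0.083] 0.8
shift [ 59.04 -55.28   6.37] wz -77.06234339615668 cur yaw -77.06
```

send_rows(increments=[[[0,0,-77],[59,-55.3,9],100],[[0,0,-77],[59,-55.3,9],100],[[0,0,-77],[59,-55.3,9],100],[[0,0,-77],[59,-55.3,9],100],[[0,0,-77],[59,-55.3,9],100],[[0,0,-77],[59,-55.3,9],100],[[0,0,-77],[59,-55.3,9],100],[[0,0,-77],[59,-55.3,9],100],[[0,0,-77],[59,-55.3,9],100],[[0,0,-77],[59,-55.3,9],100],[[0,0,-77],[59,-55.3,9],100],[[0,0,-77],[59,-55.3,9],100]])

```text
clock: 1.1
tcp_pos: [0.4232, -0.2194, 0.2081]
eef_rot: [[-0.004, 1.0, -0.0], [1.0, 0.004, 0.0], [0.0, -0.0, -1.0]]
wrist_force: [1.4, -0.3, 0.5]
opening: 0.998
```

```bash
python3 - <<'E'
from h import *
go(0.597,0.038,.15,0)
E
```

```text
shift [25.68 17.47  5.81] wz 0.2046111779824571 cur yaw 0.2
```

send_rows(increments=[[[0,0,0],[25.7,17.4,5.8],100],[[0,0,0],[25.7,17.4,5.8],100],[[0,0,0],[25.7,17.4,5.8],100],[[0,0,0],[25.7,17.4,5.8],100],[[0,0,0],[25.7,17.4,5.8],100],[[0,0,0],[25.7,17.4,5.8],100],[[0,0,0],[25.7,17.4,5.8],100],[[0,0,0],[25.7,17.4,5.8],100],[[0,0,0],[25.7,17.4,5.8],100],[[0,0,0],[25.7,17.4,5.8],100],[[0,0,0],[25.7,17.4,5.8],100]])

```text
clock: 2.02
tcp_pos: [0.5964, 0.0345, 0.15]
eef_rot: [[0.002, 1.0, -0.001], [1.0, -0.002, -0.001], [-0.001, -0.001, -1.0]]
wrist_force: [0.6, 0.0, -0.0]
opening: 1.002
```

```bash
python3 - <<'E'
from h import *
go(0.597,0.038,.088,0)
E
```

```text
shift [0.36 0.07 6.19] wz -0.10266474795659519 cur yaw -0.1
```

send_rows(increments=[[[0,0,0],[0,0,3.5],100],[[0,0,0],[0,0,6.2],100],[[0,0,0],[0,0,6.2],100],[[0,0,0],[0,0,6.2],0],[[0,0,0],[0,0,6.2],0],[[0,0,0],[0,0,6.2],0],[[0,0,0],[0,0,6.2],0],[[0,0,0],[0,0,6.2],0],[[0,0,0],[0,0,6.2],0],[[0,0,0],[0,0,6.2],0],[[0,0,0],[0,0,6.2],0]])

```text
clock: 2.93
tcp_pos: [0.5971, 0.0357, 0.0885]
eef_rot: [[0.001, 1.0, 0.0], [1.0, -0.001, -0.0], [-0.0, 0.0, -1.0]]
wrist_force: [-0.5, -0.3, -1.0]
opening: 0.417
```

send_rows(increments=[[[0,0,0],[0,0,0],0],[[0,0,0],[0,0,0],0],[[0,0,0],[0,0,0],0],[[0,0,0],[0,0,0],0],[[0,0,0],[0,0,0],0],[[0,0,0],[0,0,0],0]])

```text
clock: 3.43
tcp_pos: [0.5977, 0.0358, 0.0885]
eef_rot: [[0.001, 1.0, 0.001], [1.0, -0.001, 0.0], [0.0, 0.001, -1.0]]
wrist_force: [2.2, 0.5, -2.7]
opening: 0.127
```

send_rows(increments=[[[0,0,0],[0,0,-1],0],[[0,0,0],[0,0,-2],0],[[0,0,0],[0,0,-4],0],[[0,0,0],[0,0,-6],0],[[0,0,0],[0,0,-7],0],[[0,0,0],[0,0,-7],0]])

```text
clock: 3.93
tcp_pos: [0.5978, 0.0359, 0.1602]
eef_rot: [[0.001, 1.0, 0.002], [1.0, -0.001, 0.0], [0.0, 0.002, -1.0]]
wrist_force: [0.4, -0.0, -3.7]
opening: 0.126
```

```bash
python3 - <<'E'
from h import *
go(0.50,0.297,.13,0)
k=1.5605
print(px('top',155/k,222/k,.14))
snap('top','t1');snap('side','s1',s=1.56)
E
```

```text
shift [26.1  -9.81  3.  ] wz -0.06339138299247793 cur yaw -0.06
[0.69664046 0.37796035]
```

View pics/s1.png

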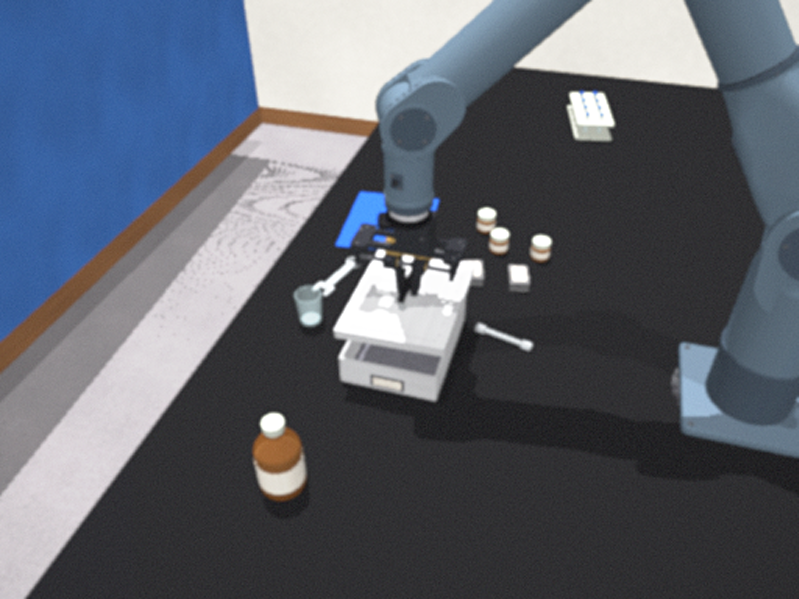

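The side view shows the lid lifted clear of the box.

send_rows(increments=[[[0,0,0],[4,-1.5,0],0],[[0,0,0],[8,-3,0],0],[[0,0,0],[12,-4.5,0],0],[[0,0,0],[16,-6,0],0],[[0,0,0],[20,-7.5,0],0],[[0,0,0],[23.5,-9,0],0],[[0,0,0],[26,-9.8,2],0],[[0,0,0],[26,-9.8,4],0],[[0,0,0],[26,-9.8,6],0],[[0,0,0],[26,-9.8,8],0],[[0,0,0],[26,-9.8,9],0],[[0,0,0],[26,-9.8,10],0]])

```text
clock: 5.03
tcp_pos: [0.4982, 0.295, 0.0563]
eef_rot: [[0.001, 1.0, -0.003], [1.0, -0.001, -0.002], [-0.002, -0.003, -1.0]]
wrist_force: [-0.2, -0.3, -3.8]
opening: 0.129
```

```bash
python3 - <<'E'
from h import *
go(0.50,0.297,.046,0)
E
```

```text
shift [0.2  0.19 1.03] wz -0.053643611228864074 cur yaw -0.05
```

send_rows(increments=[[[0,0,0],[0,0,0.5],0],[[0,0,0],[0,0,1.0],0],[[0,0,0],[0,0,1.1],0],[[0,0,0],[0,0,1.1],0]])

```text
clock: 5.37
tcp_pos: [0.4996, 0.2959, 0.0477]
eef_rot: [[0.001, 1.0, 0.0], [1.0, -0.001, 0.0], [0.0, 0.0, -1.0]]
wrist_force: [0.5, 0.0, -2.1]
opening: 0.129
```

send_rows(increments=[[[0,0,0],[0,0,0],60],[[0,0,0],[0,0,0],60],[[0,0,0],[0,0,0],60],[[0,0,0],[0,0,0],60],[[0,0,0],[0,0,0],60],[[0,0,0],[0,0,-4],60],[[0,0,0],[0,0,-8],60],[[0,0,0],[0,0,-11],60],[[0,0,0],[0,0,-11],60]])

```text
clock: 6.12
tcp_pos: [0.5023, 0.2983, 0.1637]
eef_rot: [[0.001, 1.0, 0.009], [1.0, -0.001, 0.006], [0.006, 0.009, -1.0]]
wrist_force: [1.0, 0.3, 0.2]
opening: 0.6
```

```bash
python3 - <<'E'
from h import *
# column: centre .429,-.035
go(0.429,-0.035,.15,-14)
snap('top','t2',s=1.56)
E
```

```text
shift [-33.35  -7.3    1.12] wz 13.931068488774272 cur yaw -0.07
```

View pics/t2.png

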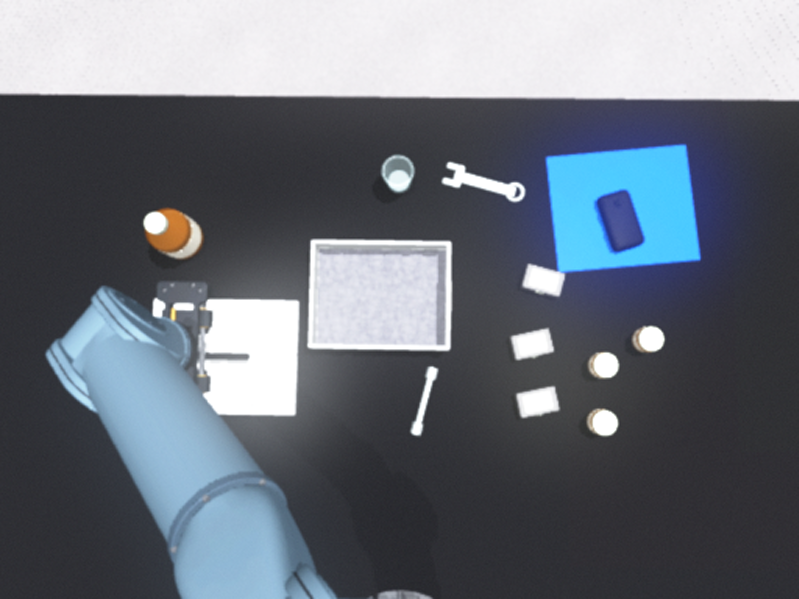

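The lid lies flat on the bench with its handle intact. The box is open and empty, with rim corners at (311,240), (452,241), (449,350) and (309,349).

```bash
python3 - <<'E'
from seg import *
k=1.5605
c=[px('top',u/k,v/k,.056) for u,v in((311,240),(452,241),(449,350),(309,349))];print(np.round(c,3),np.mean(c,0))
go(.428,-.22,.10,12.5)
seg(np.load('pics/t2.npy'))
E
```

```text
[[ 0.686  0.152]
 [ 0.687 -0.077]
 [ 0.51  -0.073]
 [ 0.509  0.151]] [0.59814375 0.03828415]
shift [-51.75  -7.29   5.86] wz -12.57719728684981 cur yaw -0.08
[397. 172.] 402 z 0.022 [0.811 0.013] [0.061 0.056] 45.1
[397. 172.] 402 z 0.044 [0.805 0.013] [0.06  0.055] 45.1
[397. 172.] 402 z 0.007 [0.815 0.014] [0.062 0.057] 45.1
[482. 182.] 553 z 0.022 [ 0.793 -0.132] [0.142 0.042] 74.2
[482. 182.] 553 z 0.044 [ 0.787 -0.13 ] [0.139 0.042] 74.2
[482. 182.] 553 z 0.007 [ 0.797 -0.133] [0.143 0.043] 74.2
[155. 222.] 202 z 0.022 [0.72  0.421] [0.04 0.04] 2.5
[155. 222.] 202 z 0.044 [0.716 0.413] [0.04  0.039] 2.5
[155. 222.] 202 z 0.007 [0.723 0.427] [0.041 0.04 ] 2.5
[189. 241.] 239 z 0.022 [0.692 0.368] [0.049 0.074] 62.0
[189. 241.] 239 z 0.044 [0.688 0.361] [0.048 0.072] 62.0
[189. 241.] 239 z 0.007 [0.694 0.373] [0.05  0.075] 62.0
[551. 273.] 657 z 0.022 [ 0.648 -0.246] [0.075 0.112] 49.8
[551. 273.] 657 z 0.044 [ 0.645 -0.242] [0.073 0.11 ] 49.8
[551. 273.] 657 z 0.007 [ 0.65  -0.249] [0.076 0.113] 49.8
[648. 338.] 297 z 0.022 [ 0.533 -0.403] [0.041 0.054] 0.6
[648. 338.] 297 z 0.04
[... 617 characters left out ...]
75.7
[537. 401.] 465 z 0.022 [ 0.429 -0.22 ] [0.045 0.068] 12.5
[537. 401.] 465 z 0.044 [ 0.429 -0.216] [0.045 0.067] 12.5
[537. 401.] 465 z 0.007 [ 0.428 -0.222] [0.046 0.069] 12.5
[602. 422.] 297 z 0.022 [ 0.397 -0.325] [0.043 0.051] 0.7
[602. 422.] 297 z 0.044 [ 0.398 -0.32 ] [0.042 0.05 ] 0.7
[602. 422.] 297 z 0.007 [ 0.396 -0.329] [0.043 0.051] 0.7
[316. 585.] 237 z 0.022 [0.129 0.136] [0.066 0.03 ] 41.8
[316. 585.] 237 z 0.044 [0.135 0.133] [0.065 0.029] 41.8
[316. 585.] 237 z 0.007 [0.125 0.138] [0.067 0.03 ] 41.8
[401. 595.] 151 z 0.022 [ 0.121 -0.006] [0.012 0.085] 0.8
[401. 595.] 151 z 0.044 [ 0.128 -0.006] [0.012 0.083] 0.8
[401. 595.] 151 z 0.007 [ 0.117 -0.005] [0.012 0.086] 0.8
```

send_rows(increments=[[[0,0,-12.5],[-51.8,-7.3,4],65],[[0,0,-12.5],[-51.8,-7.3,4],65],[[0,0,-12.5],[-51.8,-7.3,4],65],[[0,0,-12.5],[-51.8,-7.3,4],65],[[0,0,-12.5],[-51.8,-7.3,4],65],[[0,0,-12.5],[-51.8,-7.3,4],65],[[0,0,-12.5],[-51.8,-7.3,4],65],[[0,0,-12.5],[-51.8,-7.3,4],65],[[0,0,-12.5],[-51.8,-7.3,4],65],[[0,0,-12.5],[-51.8,-7.3,4],65],[[0,0,-12.5],[-51.8,-7.3,4],65],[[0,0,-12.5],[-51.8,-7.3,4],65]])

```text
clock: 7.17
tcp_pos: [0.4278, -0.1995, 0.1183]
eef_rot: [[-0.216, 0.976, -0.001], [0.976, 0.216, 0.001], [0.001, -0.001, -1.0]]
wrist_force: [0.6, -0.5, -0.1]
opening: 0.651
```

```bash
python3 - <<'E'
from h import *
go(.428,-.22,.07,12.5)
E
```

```text
shift [-2.01 -0.42  4.82] wz -0.052817107787547 cur yaw 12.45
```

send_rows(increments=[[[0,0,0],[-2.0,-0.4,2],65],[[0,0,0],[-2.0,-0.4,4.8],65],[[0,0,0],[-2.0,-0.4,4.8],65],[[0,0,0],[-2.0,-0.4,4.8],65]])

```text
clock: 7.5
tcp_pos: [0.4281, -0.2169, 0.07]
eef_rot: [[-0.216, 0.976, -0.004], [0.976, 0.216, 0.002], [0.003, -0.003, -1.0]]
wrist_force: [1.0, 0.5, -0.1]
opening: 0.651
```

```bash
python3 - <<'E'
from h import *
go(.428,-.22,.028,12.5)
E
```

```text
shift [-0.31 -0.06  4.2 ] wz -0.022178993231918298 cur yaw 12.48
```

send_rows(increments=[[[0,0,0],[-0.2,0,2],65],[[0,0,0],[-0.2,0,4.2],65],[[0,0,0],[-0.2,0,4.2],65],[[0,0,0],[-0.2,0,4.2],0],[[0,0,0],[-0.2,0,4.2],0],[[0,0,0],[-0.2,0,4.2],0],[[0,0,0],[-0.2,0,4.2],0],[[0,0,0],[-0.2,0,4.2],0],[[0,0,0],[-0.2,0,4.2],0]])

```text
clock: 8.25
tcp_pos: [0.431, -0.22, 0.0307]
eef_rot: [[-0.216, 0.976, 0.002], [0.976, 0.216, -0.001], [-0.001, 0.002, -1.0]]
wrist_force: [-1.4, 0.8, 8.7]
opening: 0.451
```

send_rows(increments=[[[0,0,0],[0,0,0],0],[[0,0,0],[0,0,0],0],[[0,0,0],[0,0,-2],0],[[0,0,0],[0,0,-5],0],[[0,0,0],[0,0,-9],0],[[0,0,0],[0,0,-9],0],[[0,0,0],[0,0,-9],0]])

```text
clock: 8.83
tcp_pos: [0.4314, -0.221, 0.1217]
eef_rot: [[-0.215, 0.977, 0.004], [0.977, 0.215, -0.003], [-0.004, 0.004, -1.0]]
wrist_force: [-1.3, 0.5, -0.4]
opening: 0.448
```

```bash
python3 - <<'E'
from h import *
go(.552,-.009,.12,90)
E
```

```text
shift [18.12 16.33  0.17] wz -77.59138818266695 cur yaw 12.41
```

send_rows(increments=[[[0,0,-77.5],[18.1,16.3,0.2],0],[[0,0,-77.5],[18.1,16.3,0.2],0],[[0,0,-77.5],[18.1,16.3,0.2],0],[[0,0,-77.5],[18.1,16.3,0.2],0],[[0,0,-77.5],[18.1,16.3,0.2],0],[[0,0,-77.5],[18.1,16.3,0.2],0],[[0,0,-77.5],[18.1,16.3,0.2],0],[[0,0,-77.5],[18.1,16.3,0.2],0],[[0,0,-77.5],[18.1,16.3,0.2],0],[[0,0,-77.5],[18.1,16.3,0.2],0],[[0,0,-77.5],[18.1,16.3,0.2],0],[[0,0,-77.5],[18.1,16.3,0.2],0]])

```text
clock: 9.83
tcp_pos: [0.5492, -0.0085, 0.116]
eef_rot: [[-1.0, -0.002, -0.002], [-0.002, 1.0, 0.0], [0.002, 0.0, -1.0]]
wrist_force: [-0.7, 0.2, -1.2]
opening: 0.456
```

```bash
python3 - <<'E'
from h import *
go(.552,-.009,.037,90)
E
```

```text
shift [-0.29 -0.06  7.9 ] wz 0.13827374238277912 cur yaw 90.14
```

send_rows(increments=[[[0,0,0],[-0.2,0,2.5],0],[[0,0,0],[-0.2,0,5],0],[[0,0,0],[-0.2,0,7],0],[[0,0,0],[-0.2,0,7.9],0],[[0,0,0],[-0.2,0,7.9],0],[[0,0,0],[-0.2,0,7.9],60],[[0,0,0],[-0.2,0,7.9],60],[[0,0,0],[-0.2,0,7.9],60],[[0,0,0],[-0.2,0,7.9],60],[[0,0,0],[-0.2,0,4],60],[[0,0,0],[-0.2,0,0],60],[[0,0,0],[-0.2,0,0],60]])

```text
clock: 10.83
tcp_pos: [0.5561, -0.0072, 0.1239]
eef_rot: [[-1.0, 0.001, 0.01], [0.001, 1.0, 0.001], [-0.01, 0.001, -1.0]]
wrist_force: [2.1, 0.8, 0.1]
opening: 0.602
```

```bash
python3 - <<'E'
from h import *
go(.523,-.211,.10,13.3)
snap('top','t3',(190,130,460,310),2.8)
E
```

```text
shift [  3.31 -20.39   2.34] wz 76.63830206607923 cur yaw 89.94
```

View pics/t3.png

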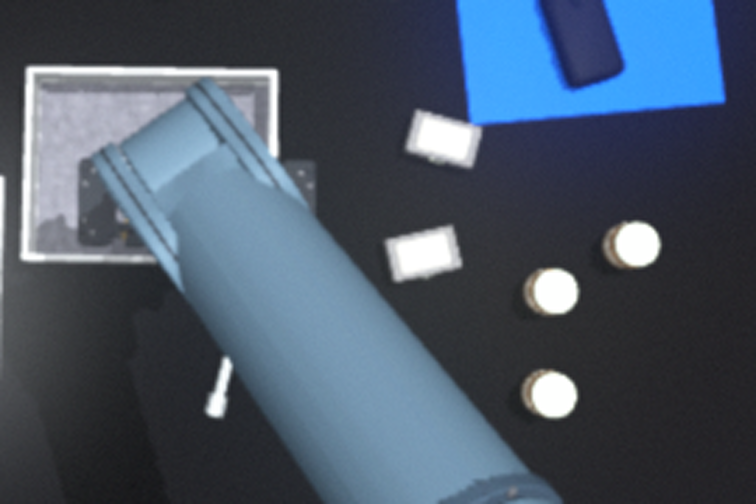

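The first case is in the box under the hand. The other two cases (433,253 and 444,139 in the crop) and the three jars have not moved.

send_rows(increments=[[[0,0,76.6],[3.2,-20.4,0],65],[[0,0,76.6],[3.2,-20.4,0],65],[[0,0,76.6],[3.2,-20.4,0],65],[[0,0,76.6],[3.2,-20.4,0],65],[[0,0,76.6],[3.2,-20.4,0],65],[[0,0,76.6],[3.2,-20.4,3],65],[[0,0,76.6],[3.2,-20.4,5],65],[[0,0,76.6],[3.2,-20.4,5],65],[[0,0,76.6],[3.2,-20.4,5],65],[[0,0,76.6],[3.2,-20.4,5],65],[[0,0,76.6],[3.2,-20.4,5],65],[[0,0,76.6],[3.2,-20.4,5],65]])

```text
clock: 11.88
tcp_pos: [0.5197, -0.2121, 0.0669]
eef_rot: [[-0.228, 0.974, -0.001], [0.974, 0.228, -0.0], [-0.0, -0.001, -1.0]]
wrist_force: [-0.4, -0.4, -0.6]
opening: 0.653
```

```bash
python3 - <<'E'
from h import *
go(.523,-.211,.030,13.3)
E
```

```text
shift [0.03 0.35 3.69] wz -0.13002654704268934 cur yaw 13.17
```

send_rows(increments=[[[0,0,0],[0,0.3,2],65],[[0,0,0],[0,0.3,3.6],65],[[0,0,0],[0,0.3,3.6],65],[[0,0,0],[0,0.3,3.6],0],[[0,0,0],[0,0.3,3.6],0],[[0,0,0],[0,0.3,3.6],0],[[0,0,0],[0,0.3,3.6],0],[[0,0,0],[0,0.3,3.6],0],[[0,0,0],[0,0.3,3.6],0],[[0,0,0],[0,0.3,3.6],0],[[0,0,0],[0,0.3,3.6],0]])

```text
clock: 12.8
tcp_pos: [0.5235, -0.2118, 0.0321]
eef_rot: [[-0.231, 0.973, 0.001], [0.973, 0.231, -0.001], [-0.001, 0.001, -1.0]]
wrist_force: [-1.1, 0.2, 6.3]
opening: 0.456
```

send_rows(increments=[[[0,0,0],[0,0,-2],0],[[0,0,0],[0,0,-5],0],[[0,0,0],[0,0,-9],0],[[0,0,0],[0,0,-9],0],[[0,0,0],[0,0,-9],0]])

```text
clock: 13.22
tcp_pos: [0.5243, -0.2122, 0.1233]
eef_rot: [[-0.23, 0.973, 0.004], [0.973, 0.23, -0.002], [-0.003, 0.003, -1.0]]
wrist_force: [-0.5, 0.2, -1.3]
opening: 0.451
```

```bash
python3 - <<'E'
from h import *
go(.634,.11,.12,0)
E
```

```text
shift [28.83 18.1   0.32] wz 13.319968033849776 cur yaw 13.32
```

send_rows(increments=[[[0,0,13.3],[28.8,18.1,0],0],[[0,0,13.3],[28.8,18.1,0],0],[[0,0,13.3],[28.8,18.1,0],0],[[0,0,13.3],[28.8,18.1,0],0],[[0,0,13.3],[28.8,18.1,0],0],[[0,0,13.3],[28.8,18.1,0],0],[[0,0,13.3],[28.8,18.1,0],0],[[0,0,13.3],[28.8,18.1,0],0],[[0,0,13.3],[28.8,18.1,0],0],[[0,0,13.3],[28.8,18.1,0],0],[[0,0,13.3],[28.8,18.1,0],0]])

```text
clock: 14.13
tcp_pos: [0.6315, 0.11, 0.1195]
eef_rot: [[-0.002, 1.0, -0.003], [1.0, 0.002, -0.001], [-0.001, -0.003, -1.0]]
wrist_force: [0.4, -1.4, -0.7]
opening: 0.452
```

```bash
python3 - <<'E'
from h import *
go(.634,.11,.038,0)
E
```

```text
shift [0.01 0.27 8.15] wz 0.10009542598834287 cur yaw 0.1
```

send_rows(increments=[[[0,0,0],[0,0.1,2.5],0],[[0,0,0],[0,0.1,5],0],[[0,0,0],[0,0.1,7],0],[[0,0,0],[0,0.1,8.1],0],[[0,0,0],[0,0.1,8.1],0],[[0,0,0],[0,0.1,8.1],54],[[0,0,0],[0,0.1,8.1],54],[[0,0,0],[0,0.1,8.1],54],[[0,0,0],[0,0.1,8.1],54],[[0,0,0],[0,0.1,4],54],[[0,0,0],[0,0.1,0],54],[[0,0,0],[0,0.1,0],54]])

```text
clock: 15.13
tcp_pos: [0.6383, 0.1121, 0.1294]
eef_rot: [[-0.001, 1.0, 0.012], [1.0, 0.001, 0.003], [0.003, 0.012, -1.0]]
wrist_force: [1.8, 0.0, 0.8]
opening: 0.542
```

```bash
python3 - <<'E'
from h import *
go(.629,-.23,.08,-14)
snap('top','t4')
from seg import *
im=np.load('pics/t4.npy')
# bright core of the case
g=im.astype(int).min(2);m=(g>150).astype(np.uint8);m[:,:330]=0;m[:165]=0
n,l,st,ce=cv2.connectedComponentsWithStats(m)
for i in range(1,n):
    if st[i,4]>60:
        w=np.array([px('top',u,v,.022) for v,u in np.argwhere(l==i)],np.float32);r=cv2.minAreaRect(w);print(np.round(r[0],3),np.round(r[1],3),r[2])
E
```

```text
shift [-34.22  -1.     4.82] wz 14.031044922326302 cur yaw 0.03
[ 0.629 -0.231] [0.064 0.041] 75.08200073242188
[ 0.535 -0.407] [0.039 0.041] 0.6326929926872253
[ 0.49  -0.331] [0.04 0.04] 62.9981689453125
[ 0.397 -0.328] [0.041 0.038] 89.12183380126953
[ 0.166 -0.195] [0.101 0.016] 15.403273582458496
```

send_rows(increments=[[[0,0,14.5],[-34.2,-1.0,0],65],[[0,0,14.5],[-34.2,-1.0,0],65],[[0,0,14.5],[-34.2,-1.0,0],65],[[0,0,14.5],[-34.2,-1.0,0],65],[[0,0,14.5],[-34.2,-1.0,0],65],[[0,0,14.5],[-34.2,-1.0,0],65],[[0,0,14.5],[-34.2,-1.0,0],65],[[0,0,14.5],[-34.2,-1.0,4.5],65],[[0,0,14.5],[-34.2,-1.0,4.5],65],[[0,0,14.5],[-34.2,-1.0,4.5],65],[[0,0,14.5],[-34.2,-1.0,4.5],65],[[0,0,14.5],[-34.2,-1.0,4.5],65]])

```text
clock: 16.18
tcp_pos: [0.6245, -0.2296, 0.0766]
eef_rot: [[0.248, 0.969, 0.001], [0.969, -0.248, 0.001], [0.002, 0.0, -1.0]]
wrist_force: [-0.7, 0.2, 0.5]
opening: 0.653
```

```bash
python3 - <<'E'
from h import *
go(.629,-.23,.030,-14.5)
E
```

```text
shift [0.07 0.45 4.66] wz 0.12547881450205978 cur yaw -14.37
```

send_rows(increments=[[[0,0,0],[0,0.3,2],65],[[0,0,0],[0,0.3,4],65],[[0,0,0],[0,0.3,4.5],65],[[0,0,0],[0,0.3,4.5],0],[[0,0,0],[0,0.3,4.5],0],[[0,0,0],[0,0.3,4.5],0],[[0,0,0],[0,0.3,4.5],0],[[0,0,0],[0,0.3,4.5],0],[[0,0,0],[0,0.3,4.5],0],[[0,0,0],[0,0.3,4.5],0],[[0,0,0],[0,0.3,4.5],0]])

```text
clock: 17.1
tcp_pos: [0.628, -0.2321, 0.0329]
eef_rot: [[0.25, 0.968, 0.002], [0.968, -0.25, -0.0], [0.0, 0.002, -1.0]]
wrist_force: [0.2, 0.8, 5.8]
opening: 0.45
```

send_rows(increments=[[[0,0,0],[0,0,-2],0],[[0,0,0],[0,0,-5],0],[[0,0,0],[0,0,-9],0],[[0,0,0],[0,0,-9],0],[[0,0,0],[0,0,-9],0]])

```text
clock: 17.52
tcp_pos: [0.6285, -0.2331, 0.1243]
eef_rot: [[0.25, 0.968, 0.005], [0.968, -0.25, -0.002], [-0.001, 0.005, -1.0]]
wrist_force: [0.1, 0.4, -1.3]
opening: 0.455
```

```bash
python3 - <<'E'
from h import *
go(.634,.040,.12,0)
E
```

```text
shift [26.58 -6.3   0.38] wz -14.4920220501007 cur yaw -14.49
```

send_rows(increments=[[[0,0,-14.5],[26.6,-6.4,0],0],[[0,0,-14.5],[26.6,-6.4,0],0],[[0,0,-14.5],[26.6,-6.4,0],0],[[0,0,-14.5],[26.6,-6.4,0],0],[[0,0,-14.5],[26.6,-6.4,0],0],[[0,0,-14.5],[26.6,-6.4,0],0],[[0,0,-14.5],[26.6,-6.4,0],0],[[0,0,-14.5],[26.6,-6.4,0],0],[[0,0,-14.5],[26.6,-6.4,0],0],[[0,0,-14.5],[26.6,-6.4,0],0],[[0,0,-14.5],[26.6,-6.4,0],0]])

```text
clock: 18.43
tcp_pos: [0.6309, 0.0387, 0.1204]
eef_rot: [[0.002, 1.0, -0.001], [1.0, -0.002, -0.002], [-0.002, -0.001, -1.0]]
wrist_force: [-0.9, 1.0, 0.1]
opening: 0.45
```

```bash
python3 - <<'E'
from h import *
go(.634,.040,.038,0)
E
```

```text
shift [0.14 0.32 8.24] wz -0.11680555622494637 cur yaw -0.12
```

send_rows(increments=[[[0,0,0],[0,0.1,2.5],0],[[0,0,0],[0,0.1,5],0],[[0,0,0],[0,0.1,7],0],[[0,0,0],[0,0.1,8.1],0],[[0,0,0],[0,0.1,8.1],0],[[0,0,0],[0,0.1,8.1],54],[[0,0,0],[0,0.1,8.1],54],[[0,0,0],[0,0.1,8.1],54],[[0,0,0],[0,0.1,8.1],54],[[0,0,0],[0,0.1,4],54],[[0,0,0],[0,0.1,0],54],[[0,0,0],[0,0.1,0],54]])

```text
clock: 19.43
tcp_pos: [0.637, 0.0424, 0.1292]
eef_rot: [[-0.001, 1.0, 0.012], [1.0, 0.0, 0.002], [0.002, 0.012, -1.0]]
wrist_force: [2.0, 0.3, -0.2]
opening: 0.541
```

```bash
cat > jars.py <<'E'
from h import *
snap('top','tj')
g=np.load('pics/tj.npy').astype(int).min(2);m=(g>150).astype(np.uint8);m[:,:320]=0;m[:165]=0
n,l,st,ce=cv2.connectedComponentsWithStats(m)
for i in range(1,n):
    if st[i,4]>60:
        w=np.array([px('top',u,v,.044) for v,u in np.argwhere(l==i)],np.float32);r=cv2.minAreaRect(w);print(np.round(r[0],3),np.round(r[1],3),round(r[2]))
E
python3 - <<'E'
from jars import *
go(.534,-.400,.10,0)
E
```

```text
[ 0.534 -0.4  ] [0.038 0.04 ] 1
[ 0.49  -0.324] [0.038 0.045] 1
[ 0.397 -0.323] [0.04  0.039] 64
[ 0.163 -0.255] [0.081 0.019] 16
[ 0.164 -0.279] [0.083 0.016] 17
[ 0.155 -0.199] [0.062 0.088] 1
shift [-44.19 -10.2    2.49] wz 0.02812138359948335 cur yaw 0.03
```

send_rows(increments=[[[0,0,0],[-44.2,-10.2,0],65],[[0,0,0],[-44.2,-10.2,0],65],[[0,0,0],[-44.2,-10.2,0],65],[[0,0,0],[-44.2,-10.2,0],65],[[0,0,0],[-44.2,-10.2,0],65],[[0,0,0],[-44.2,-10.2,0],65],[[0,0,0],[-44.2,-10.2,0],65],[[0,0,0],[-44.2,-10.2,0],65],[[0,0,0],[-44.2,-10.2,0],65],[[0,0,0],[-44.2,-10.2,0],65],[[0,0,0],[-44.2,-10.2,0],65],[[0,0,0],[-44.2,-10.2,0],65]])

```text
clock: 20.48
tcp_pos: [0.5253, -0.4116, 0.1205]
eef_rot: [[0.011, 1.0, -0.003], [1.0, -0.011, -0.006], [-0.006, -0.003, -1.0]]
wrist_force: [-1.4, -1.3, -0.6]
opening: 0.651
```

send_rows(increments=[[[0,0,0],[0,0,0],65],[[0,0,0],[0,0,0],65]])

```text
clock: 20.65
tcp_pos: [0.5306, -0.3998, 0.1208]
eef_rot: [[-0.001, 1.0, -0.0], [1.0, 0.001, 0.001], [0.001, -0.0, -1.0]]
wrist_force: [0.5, 1.4, 0.1]
opening: 0.65
```

```bash
python3 - <<'E'
from jars import *
go(.534,-.400,.033,0)
E
```

```text
[ 0.533 -0.398] [0.038 0.032] 7
[ 0.489 -0.326] [0.035 0.035] 1
[ 0.397 -0.324] [0.035 0.038] 1
shift [-0.14  0.28  8.8 ] wz 0.15514543580977147 cur yaw 0.16
```

send_rows(increments=[[[0,0,0],[-0.1,0.3,3],65],[[0,0,0],[-0.1,0.3,6],65],[[0,0,0],[-0.1,0.3,8],65],[[0,0,0],[-0.1,0.3,8.7],65],[[0,0,0],[-0.1,0.3,8.7],65],[[0,0,0],[-0.1,0.3,8.7],30],[[0,0,0],[-0.1,0.3,8.7],30],[[0,0,0],[-0.1,0.3,8.7],30],[[0,0,0],[-0.1,0.3,8.7],30],[[0,0,0],[-0.1,0.3,8.7],30],[[0,0,0],[-0.1,0.3,8.7],30],[[0,0,0],[-0.1,0.3,8.7],30]])

```text
clock: 21.7
tcp_pos: [0.5348, -0.4022, 0.036]
eef_rot: [[-0.001, 1.0, 0.002], [1.0, 0.001, -0.001], [-0.001, 0.002, -1.0]]
wrist_force: [0.8, 1.0, 6.9]
opening: 0.442
```

send_rows(increments=[[[0,0,0],[0,0,0],30],[[0,0,0],[0,0,-2],30],[[0,0,0],[0,0,-5],30],[[0,0,0],[0,0,-9],30],[[0,0,0],[0,0,-9],30],[[0,0,0],[0,0,-9],30]])

```text
clock: 22.2
tcp_pos: [0.535, -0.403, 0.1273]
eef_rot: [[-0.0, 1.0, 0.004], [1.0, 0.0, -0.003], [-0.003, 0.004, -1.0]]
wrist_force: [-0.7, 0.8, -1.2]
opening: 0.443
```

```bash
python3 - <<'E'
from h import *
go(.562,.123,.125,0)
E
```

```text
shift [52.6   2.71  0.07] wz 0.012494850530785584 cur yaw 0.01
```

send_rows(increments=[[[0,0,0],[40,2.0,0],30],[[0,0,0],[40,2.0,0],30],[[0,0,0],[40,2.0,0],30],[[0,0,0],[40,2.0,0],30],[[0,0,0],[40,2.0,0],30],[[0,0,0],[40,2.0,0],30],[[0,0,0],[40,2.0,0],30],[[0,0,0],[40,2.0,0],30],[[0,0,0],[40,2.0,0],30],[[0,0,0],[43,2.2,0],30],[[0,0,0],[46,2.4,0],30],[[0,0,0],[49,2.6,0],30]])

```text
clock: 23.2
tcp_pos: [0.5579, 0.0919, 0.1233]
eef_rot: [[-0.003, 1.0, -0.002], [1.0, 0.003, 0.001], [0.001, -0.002, -1.0]]
wrist_force: [0.9, -0.1, -0.7]
opening: 0.445
```

send_rows(increments=[[[0,0,0],[2,0.1,0],30],[[0,0,0],[3.6,0.2,0],30],[[0,0,0],[3.6,0.2,0],30],[[0,0,0],[3.6,0.2,0],30]])

```text
clock: 23.53
tcp_pos: [0.5603, 0.1242, 0.1233]
eef_rot: [[-0.002, 1.0, -0.002], [1.0, 0.002, -0.001], [-0.001, -0.002, -1.0]]
wrist_force: [-0.1, -0.1, -0.7]
opening: 0.444
```

```bash
python3 - <<'E'
from h import *
go(.562,.123,.041,0)
E
```

```text
shift [-0.11  0.18  8.23] wz 0.1322896165242753 cur yaw 0.13
```

send_rows(increments=[[[0,0,0],[-0.1,0.1,2.5],30],[[0,0,0],[-0.1,0.1,5],30],[[0,0,0],[-0.1,0.1,7],30],[[0,0,0],[-0.1,0.1,8],30],[[0,0,0],[-0.1,0.1,8.2],30],[[0,0,0],[-0.1,0.1,8.2],30],[[0,0,0],[-0.1,0.1,8.2],54],[[0,0,0],[-0.1,0.1,8.2],54],[[0,0,0],[-0.1,0.1,8.2],54],[[0,0,0],[-0.1,0.1,8.2],54]])

```text
clock: 24.37
tcp_pos: [0.5627, 0.1234, 0.0431]
eef_rot: [[-0.001, 1.0, 0.001], [1.0, 0.001, 0.0], [0.0, 0.001, -1.0]]
wrist_force: [0.9, 0.2, 0.2]
opening: 0.544
```

send_rows(increments=[[[0,0,0],[0,0,-3],54],[[0,0,0],[0,0,-7],54],[[0,0,0],[0,0,-8.5],54],[[0,0,0],[0,0,-8.5],54]])

```text
clock: 24.7
tcp_pos: [0.5649, 0.1241, 0.1317]
eef_rot: [[-0.001, 1.0, 0.007], [1.0, 0.001, 0.002], [0.002, 0.007, -1.0]]
wrist_force: [1.0, -0.3, -0.3]
opening: 0.542
```

```bash
python3 - <<'E'
from jars import *
go(.490,-.326,.122,0)
E
```

```text
[ 0.49  -0.324] [0.038 0.045] 1
[ 0.398 -0.323] [0.04 0.04] 68
shift [-44.95  -7.39   0.67] wz 0.02969657540604942 cur yaw 0.03
```

send_rows(increments=[[[0,0,0],[-44.9,-7.3,0.5],65],[[0,0,0],[-44.9,-7.3,0.5],65],[[0,0,0],[-44.9,-7.3,0.5],65],[[0,0,0],[-44.9,-7.3,0.5],65],[[0,0,0],[-44.9,-7.3,0.5],65],[[0,0,0],[-44.9,-7.3,0.5],65],[[0,0,0],[-44.9,-7.3,0.5],65],[[0,0,0],[-44.9,-7.3,0.5],65],[[0,0,0],[-44.9,-7.3,0.5],65],[[0,0,0],[-44.9,-7.3,0.5],65],[[0,0,0],[-44.9,-7.3,0.5],65],[[0,0,0],[-44.9,-7.3,0.5],65]])

```text
clock: 25.75
tcp_pos: [0.485, -0.3357, 0.1205]
eef_rot: [[0.011, 1.0, -0.004], [1.0, -0.011, -0.005], [-0.005, -0.004, -1.0]]
wrist_force: [-0.1, -1.3, -0.1]
opening: 0.647
```

send_rows(increments=[[[0,0,0],[0,0,0],65],[[0,0,0],[0,0,0],65]])

```text
clock: 25.92
tcp_pos: [0.489, -0.3247, 0.1211]
eef_rot: [[-0.001, 1.0, -0.001], [1.0, 0.001, 0.002], [0.002, -0.001, -1.0]]
wrist_force: [0.4, 1.1, 0.5]
opening: 0.653
```

```bash
python3 - <<'E'
from h import *
go(.490,-.326,.033,0)
E
```

```text
shift [-0.14  0.11  8.81] wz 0.05002930017899132 cur yaw 0.05
```

send_rows(increments=[[[0,0,0],[-0.1,0.1,3],65],[[0,0,0],[-0.1,0.1,6],65],[[0,0,0],[-0.1,0.1,8],65],[[0,0,0],[-0.1,0.1,8.6],65],[[0,0,0],[-0.1,0.1,8.6],65],[[0,0,0],[-0.1,0.1,8.6],30],[[0,0,0],[-0.1,0.1,8.6],30],[[0,0,0],[-0.1,0.1,8.6],30],[[0,0,0],[-0.1,0.1,8.6],30],[[0,0,0],[-0.1,0.1,8.6],30],[[0,0,0],[-0.1,0.1,8.6],30],[[0,0,0],[-0.1,0.1,8.6],30]])

```text
clock: 26.92
tcp_pos: [0.4916, -0.327, 0.0377]
eef_rot: [[-0.001, 1.0, 0.002], [1.0, 0.001, -0.001], [-0.001, 0.002, -1.0]]
wrist_force: [-0.0, 1.4, 6.8]
opening: 0.446
```

send_rows(increments=[[[0,0,0],[0,0,0],30],[[0,0,0],[0,0,-2],30],[[0,0,0],[0,0,-5],30],[[0,0,0],[0,0,-9],30],[[0,0,0],[0,0,-9],30],[[0,0,0],[0,0,-9],30]])

```text
clock: 27.42
tcp_pos: [0.4918, -0.328, 0.1289]
eef_rot: [[-0.0, 1.0, 0.004], [1.0, 0.0, -0.003], [-0.003, 0.004, -1.0]]
wrist_force: [0.4, -0.7, -0.5]
opening: 0.448
```

```bash
python3 - <<'E'
from h import *
go(.562,.078,.125,0)
E
```

```text
shift [40.6   7.02  0.29] wz 0.004027865339352843 cur yaw 0.0
```

send_rows(increments=[[[0,0,0],[33,5.7,0],30],[[0,0,0],[33,5.7,0],30],[[0,0,0],[33,5.7,0],30],[[0,0,0],[33,5.7,0],30],[[0,0,0],[33,5.7,0],30],[[0,0,0],[33,5.7,0],30],[[0,0,0],[33,5.7,0],30],[[0,0,0],[33,5.7,0],30],[[0,0,0],[37,6.5,0],30],[[0,0,0],[40.5,7,0],30],[[0,0,0],[40.5,7,0],30],[[0,0,0],[40.5,7,0],30]])

```text
clock: 28.42
tcp_pos: [0.5592, 0.0811, 0.1253]
eef_rot: [[-0.006, 1.0, -0.002], [1.0, 0.006, 0.001], [0.001, -0.002, -1.0]]
wrist_force: [0.2, -1.3, -1.3]
opening: 0.445
```

```bash
python3 - <<'E'
from h import *
go(.562,.078,.042,0)
E
```

```text
shift [-0.32  0.29  8.32] wz 0.3377090116005945 cur yaw 0.34
```

send_rows(increments=[[[0,0,0],[-0.2,0.2,0],30],[[0,0,0],[-0.2,0.2,2.5],30],[[0,0,0],[-0.2,0.2,5],30],[[0,0,0],[-0.2,0.2,7],30],[[0,0,0],[-0.2,0.2,8],30],[[0,0,0],[-0.2,0.2,8.2],30],[[0,0,0],[-0.2,0.2,8.2],30],[[0,0,0],[-0.2,0.2,8.2],54],[[0,0,0],[-0.2,0.2,8.2],54],[[0,0,0],[-0.2,0.2,8.2],54],[[0,0,0],[-0.2,0.2,8.2],54]])

```text
clock: 29.33
tcp_pos: [0.5628, 0.0763, 0.0452]
eef_rot: [[-0.001, 1.0, 0.002], [1.0, 0.001, 0.0], [0.0, 0.002, -1.0]]
wrist_force: [-0.6, -0.1, -0.6]
opening: 0.54
```

send_rows(increments=[[[0,0,0],[0,0,-3],54],[[0,0,0],[0,0,-7],54],[[0,0,0],[0,0,-8.5],54],[[0,0,0],[0,0,-8.5],54]])

```text
clock: 29.67
tcp_pos: [0.565, 0.077, 0.1337]
eef_rot: [[-0.001, 1.0, 0.008], [1.0, 0.001, 0.001], [0.001, 0.008, -1.0]]
wrist_force: [0.8, 0.1, 0.6]
opening: 0.542
```

```bash
python3 - <<'E'
from jars import *
go(.397,-.323,.122,0)
E
```

```text
[ 0.397 -0.323] [0.04 0.04] 71
shift [-39.93 -16.69   0.85] wz 0.025467751530030114 cur yaw 0.03
```

send_rows(increments=[[[0,0,0],[-39.9,-16.6,0.5],65],[[0,0,0],[-39.9,-16.6,0.5],65],[[0,0,0],[-39.9,-16.6,0.5],65],[[0,0,0],[-39.9,-16.6,0.5],65],[[0,0,0],[-39.9,-16.6,0.5],65],[[0,0,0],[-39.9,-16.6,0.5],65],[[0,0,0],[-39.9,-16.6,0.5],65],[[0,0,0],[-39.9,-16.6,0.5],65],[[0,0,0],[-39.9,-16.6,0.5],65],[[0,0,0],[-39.9,-16.6,0.5],65],[[0,0,0],[-39.9,-16.6,0.5],65],[[0,0,0],[-39.9,-16.6,0.5],65]])

```text
clock: 30.72
tcp_pos: [0.3928, -0.3274, 0.1228]
eef_rot: [[0.007, 1.0, -0.003], [1.0, -0.007, -0.001], [-0.001, -0.003, -1.0]]
wrist_force: [0.1, 1.0, 0.3]
opening: 0.65
```

send_rows(increments=[[[0,0,0],[0,0,0],65],[[0,0,0],[0,0,0],65]])

```text
clock: 30.88
tcp_pos: [0.3968, -0.3211, 0.1236]
eef_rot: [[-0.003, 1.0, -0.0], [1.0, 0.003, 0.002], [0.002, -0.0, -1.0]]
wrist_force: [0.1, 1.0, 0.5]
opening: 0.653
```

```bash
python3 - <<'E'
from h import *
go(.397,-.323,.033,0)
E
```

```text
shift [-0.21  0.02  9.06] wz 0.14629203936453905 cur yaw 0.15
```

send_rows(increments=[[[0,0,0],[-0.1,0,3],65],[[0,0,0],[-0.1,0,6],65],[[0,0,0],[-0.1,0,8],65],[[0,0,0],[-0.1,0,8.8],65],[[0,0,0],[-0.1,0,8.8],65],[[0,0,0],[-0.1,0,8.8],30],[[0,0,0],[-0.1,0,8.8],30],[[0,0,0],[-0.1,0,8.8],30],[[0,0,0],[-0.1,0,8.8],30],[[0,0,0],[-0.1,0,8.8],30],[[0,0,0],[-0.1,0,8.8],30],[[0,0,0],[-0.1,0,8.8],30]])

```text
clock: 31.88
tcp_pos: [0.3975, -0.3242, 0.0375]
eef_rot: [[-0.001, 1.0, 0.002], [1.0, 0.001, -0.001], [-0.001, 0.002, -1.0]]
wrist_force: [0.1, 1.0, 6.9]
opening: 0.444
```

send_rows(increments=[[[0,0,0],[0,0,0],30],[[0,0,0],[0,0,-2],30],[[0,0,0],[0,0,-5],30],[[0,0,0],[0,0,-9],30],[[0,0,0],[0,0,-9],30],[[0,0,0],[0,0,-9],30]])

```text
clock: 32.38
tcp_pos: [0.3975, -0.3252, 0.1284]
eef_rot: [[0.0, 1.0, 0.004], [1.0, -0.0, -0.003], [-0.003, 0.004, -1.0]]
wrist_force: [-0.4, 0.5, -1.1]
opening: 0.446
```

```bash
python3 - <<'E'
from h import *
go(.562,.034,.125,0)
E
```

```text
shift [35.92 16.44  0.28] wz -0.008650068941307154 cur yaw -0.01
```

send_rows(increments=[[[0,0,0],[24,19,0],30],[[0,0,0],[24,19,0],30],[[0,0,0],[24,19,0],30],[[0,0,0],[24,19,0],30],[[0,0,0],[24,19,0],30],[[0,0,0],[24,19,0],30],[[0,0,0],[24,19,0],30],[[0,0,0],[27,21.5,0],30],[[0,0,0],[29.5,23.7,0],30],[[0,0,0],[29.5,23.7,0],30],[[0,0,0],[29.5,23.7,0],30],[[0,0,0],[29.5,23.7,0],30]])

```text
clock: 33.38
tcp_pos: [0.632, -0.0293, 0.1246]
eef_rot: [[-0.001, 1.0, -0.003], [1.0, 0.001, -0.001], [-0.001, -0.003, -1.0]]
wrist_force: [-0.4, -0.5, -0.8]
opening: 0.443
```

```bash
python3 - <<'E'
from h import *
go(.635,-.029,.042,0)
E
```

```text
shift [0.04 0.32 8.26] wz 0.060529026280704556 cur yaw 0.06
```

send_rows(increments=[[[0,0,0],[0,0.2,2.5],30],[[0,0,0],[0,0.2,5],30],[[0,0,0],[0,0.2,7],30],[[0,0,0],[0,0.2,8],30],[[0,0,0],[0,0.2,8.3],30],[[0,0,0],[0,0.2,8.3],30],[[0,0,0],[0,0.2,8.3],52],[[0,0,0],[0,0.2,8.3],52],[[0,0,0],[0,0.2,8.3],52],[[0,0,0],[0,0.2,8.3],52]])

```text
clock: 34.22
tcp_pos: [0.6357, -0.0289, 0.0439]
eef_rot: [[-0.0, 1.0, 0.001], [1.0, 0.0, -0.0], [-0.0, 0.001, -1.0]]
wrist_force: [0.9, -0.1, 0.3]
opening: 0.521
```

send_rows(increments=[[[0,0,0],[0,0,-3],52],[[0,0,0],[0,0,-7],52],[[0,0,0],[0,0,-8.5],52],[[0,0,0],[-5,-20,-8.5],52],[[0,0,0],[-5,-20,-8.5],52],[[0,0,0],[-5,-20,-8.5],52],[[0,0,0],[-5,-20,-8.5],52],[[0,0,0],[-5,-20,-8.5],52],[[0,0,0],[-5,-20,-8.5],52],[[0,0,0],[-5,-20,-8.5],52]])

```text
clock: 35.05
tcp_pos: [0.4334, -0.0798, 0.1285]
eef_rot: [[0.001, 1.0, -0.001], [1.0, -0.001, -0.001], [-0.001, -0.001, -1.0]]
wrist_force: [0.4, 0.2, 0.2]
opening: 0.521
```

```bash
python3 - <<'E'
from h import *
go(.429,-.035,.08,76)
snap('top','t5',(190,130,460,310),2.8);snap('side','s5',(180,150,400,290),3.4)
E
```

```text
shift [ 4.48 -0.43  4.84] wz -76.04176021529375 cur yaw -0.04
```

View pics/t5.png

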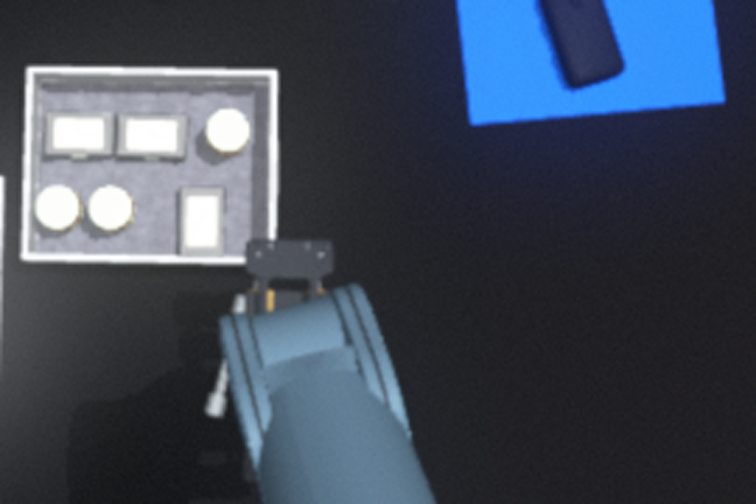

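View pics/s5.png

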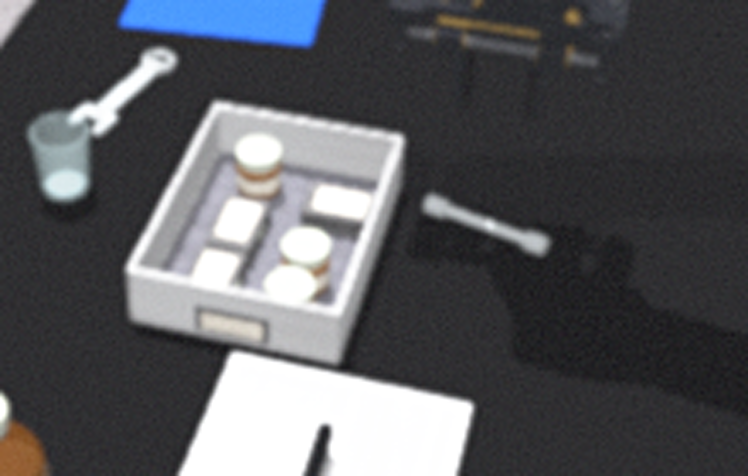

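The box holds the three cases flat and three jars upright, all below the rim. Only the column is left on the bench, unmoved.

send_rows(increments=[[[0,0,-76],[4.4,-0.4,0],50],[[0,0,-76],[4.4,-0.4,0],50],[[0,0,-76],[4.4,-0.4,0],50],[[0,0,-76],[4.4,-0.4,2],50],[[0,0,-76],[4.4,-0.4,4],50],[[0,0,-76],[4.4,-0.4,4.8],50],[[0,0,-76],[4.4,-0.4,4.8],50],[[0,0,-76],[4.4,-0.4,4.8],50],[[0,0,-76],[4.4,-0.4,4.8],50],[[0,0,-76],[4.4,-0.4,4.8],50],[[0,0,-76],[4.4,-0.4,4.8],50],[[0,0,-76],[4.4,-0.4,4.8],50]])

```text
clock: 36.15
tcp_pos: [0.4332, -0.0342, 0.0803]
eef_rot: [[-0.971, 0.239, 0.002], [0.239, 0.971, 0.001], [-0.001, 0.002, -1.0]]
wrist_force: [0.4, -0.7, 0.1]
opening: 0.503
```

```bash
python3 - <<'E'
from h import *
go(.429,-.035,.027,76)
E
```

```text
shift [ 0.39 -0.19  5.33] wz 0.18814734783678944 cur yaw 76.19
```

send_rows(increments=[[[0,0,0],[0.3,-0.1,2.5],50],[[0,0,0],[0.3,-0.1,4.5],50],[[0,0,0],[0.3,-0.1,5.2],50],[[0,0,0],[0.3,-0.1,5.2],50],[[0,0,0],[0.3,-0.1,5.2],0],[[0,0,0],[0.3,-0.1,5.2],0],[[0,0,0],[0.3,-0.1,5.2],0],[[0,0,0],[0.3,-0.1,5.2],0],[[0,0,0],[0.3,-0.1,5.2],0],[[0,0,0],[0.3,-0.1,5.2],0],[[0,0,0],[0.3,-0.1,5.2],0],[[0,0,0],[0.3,-0.1,5.2],0]])

```text
clock: 37.15
tcp_pos: [0.4284, -0.0352, 0.0286]
eef_rot: [[-0.97, 0.241, 0.001], [0.241, 0.97, -0.0], [-0.001, -0.0, -1.0]]
wrist_force: [0.2, -1.0, 6.3]
opening: 0.089
```

send_rows(increments=[[[0,0,0],[0,0,0],0],[[0,0,0],[0,0,-2],0],[[0,0,0],[0,0,-5],0],[[0,0,0],[0,0,-9],0],[[0,0,0],[0,0,-9],0],[[0,0,0],[0,0,-9],0]])

```text
clock: 37.65
tcp_pos: [0.4292, -0.0356, 0.1196]
eef_rot: [[-0.97, 0.242, 0.003], [0.242, 0.97, -0.001], [-0.003, 0.0, -1.0]]
wrist_force: [0.2, -0.6, -0.3]
opening: 0.089
```

```bash
python3 - <<'E'
from h import *
go(.634,.075,.12,0)
E
```

```text
shift [-17.19  15.69   0.02] wz 75.98191859591243 cur yaw 75.98
```

send_rows(increments=[[[0,0,76],[-17.2,15.7,-1],0],[[0,0,76],[-17.2,15.7,-1],0],[[0,0,76],[-17.2,15.7,-1],0],[[0,0,76],[-17.2,15.7,-1],0],[[0,0,76],[-17.2,15.7,-1],0],[[0,0,76],[-17.2,15.7,-1],0],[[0,0,76],[-17.2,15.7,-1],0],[[0,0,76],[-17.2,15.7,-1],0],[[0,0,76],[-17.2,15.7,-1],0],[[0,0,76],[-17.2,15.7,-1],0],[[0,0,76],[-17.2,15.7,-1],0],[[0,0,76],[-17.2,15.7,-1],0]])

```text
clock: 38.65
tcp_pos: [0.6319, 0.0756, 0.1263]
eef_rot: [[0.001, 1.0, -0.003], [1.0, -0.001, -0.002], [-0.002, -0.003, -1.0]]
wrist_force: [-0.1, 0.4, -1.9]
opening: 0.092
```

```bash
python3 - <<'E'
from h import *
go(.634,.075,.058,0)
snap('side','s6',(180,100,400,290),3.2)
E
```

```text
shift [-0.05  0.23  6.83] wz -0.0787410137998279 cur yaw -0.08
```

View pics/s6.png

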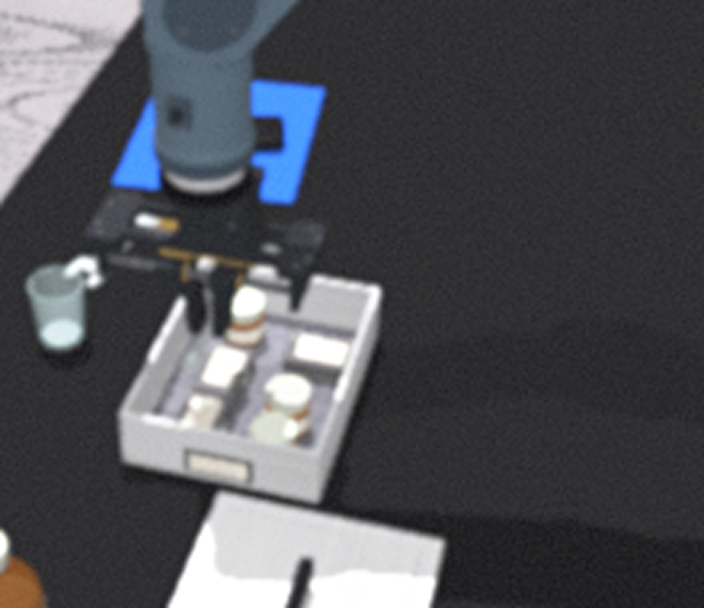

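The column is held end-on between the fingers, above the two cases.

send_rows(increments=[[[0,0,0],[0,0.2,2.5],0],[[0,0,0],[0,0.2,5],0],[[0,0,0],[0,0.2,6.3],0],[[0,0,0],[0,0.2,7.1],0],[[0,0,0],[0,0.2,7.1],0],[[0,0,0],[0,0.2,7.1],0]])

```text
clock: 39.2
tcp_pos: [0.6349, 0.0758, 0.0571]
eef_rot: [[-0.002, 1.0, -0.0], [1.0, 0.002, 0.0], [0.0, -0.0, -1.0]]
wrist_force: [-0.2, -0.2, -1.3]
opening: 0.088
```

send_rows(increments=[[[0,0,0],[0,0,0],30],[[0,0,0],[0,0,0],30],[[0,0,0],[0,0,0],30],[[0,0,0],[0,0,0],30],[[0,0,0],[0,0,-3],30],[[0,0,0],[0,0,-7],30],[[0,0,0],[4,-3,-9],40],[[0,0,0],[8,-6,-9],40],[[0,0,0],[12,-9,-9],50],[[0,0,0],[16,-11,-9],50],[[0,0,0],[20,-13,-9],50],[[0,0,0],[22,-13.2,-9],50]])

```text
clock: 40.2
tcp_pos: [0.5049, 0.2859, 0.1478]
eef_rot: [[-0.001, 1.0, 0.0], [1.0, 0.001, -0.001], [-0.001, 0.0, -1.0]]
wrist_force: [0.6, -0.2, -0.2]
opening: 0.505
```

```bash
python3 - <<'E'
from h import *
k=1.5605
go(.50,.297,.10,0)
snap('top','t7',(70,130,330,310),2.9);snap('side','s7',(180,150,400,330),3.3)
E
```

```text
shift [ 1.11 -0.49  4.78] wz 0.04007601893799517 cur yaw 0.04
```

View pics/t7.png

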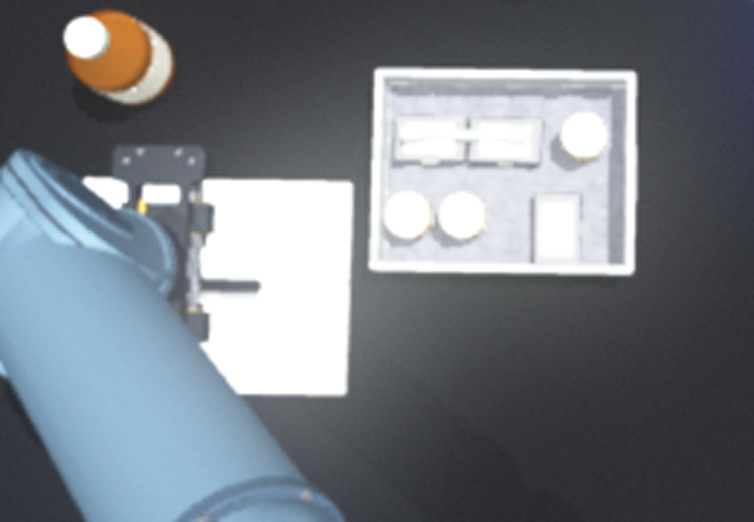

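View pics/s7.png

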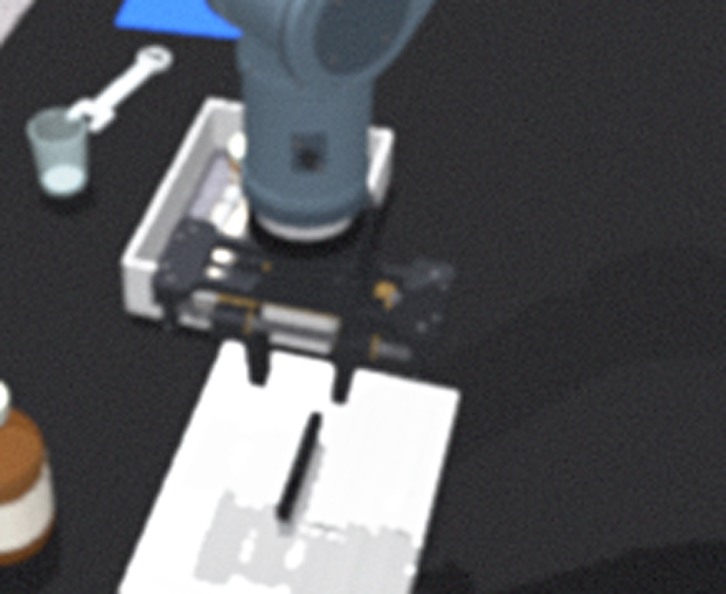

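The column lies along the two cases, below the rim. The jars are upright and the lid is where I left it.

send_rows(increments=[[[0,0,0],[1.0,-0.5,2.5],50],[[0,0,0],[1.0,-0.5,5],50],[[0,0,0],[1.0,-0.5,5],50],[[0,0,0],[1.0,-0.5,5],50]])

```text
clock: 40.63
tcp_pos: [0.5012, 0.294, 0.0967]
eef_rot: [[-0.001, 1.0, -0.002], [1.0, 0.001, -0.002], [-0.002, -0.002, -1.0]]
wrist_force: [-0.4, -0.2, -0.2]
opening: 0.498
```

```bash
python3 - <<'E'
from h import *
go(.4996,.2959,.0475,0)
E
```

```text
shift [ 0.19 -0.15  4.92] wz 0.034759411208383995 cur yaw 0.03
```

send_rows(increments=[[[0,0,0],[0.1,-0.1,2.5],50],[[0,0,0],[0.1,-0.1,4.5],50],[[0,0,0],[0.1,-0.1,5],50],[[0,0,0],[0.1,-0.1,5],50],[[0,0,0],[0.1,-0.1,5],0],[[0,0,0],[0.1,-0.1,5],0],[[0,0,0],[0.1,-0.1,5],0],[[0,0,0],[0.1,-0.1,5],0],[[0,0,0],[0.1,-0.1,5],0],[[0,0,0],[0.1,-0.1,5],0],[[0,0,0],[0.1,-0.1,5],0],[[0,0,0],[0.1,-0.1,5],0]])

```text
clock: 41.63
tcp_pos: [0.5006, 0.2961, 0.0478]
eef_rot: [[-0.001, 1.0, 0.0], [1.0, 0.001, -0.0], [-0.0, 0.0, -1.0]]
wrist_force: [-2.0, -1.4, 6.0]
opening: 0.13
```

send_rows(increments=[[[0,0,0],[0,0,0],0],[[0,0,0],[0,0,0],0],[[0,0,0],[0,0,-1],0],[[0,0,0],[0,0,-4],0],[[0,0,0],[0,0,-8],0],[[0,0,0],[0,0,-11.5],0],[[0,0,0],[0,0,-11.5],0],[[0,0,0],[0,0,-11.5],0]])

```text
clock: 42.3
tcp_pos: [0.5017, 0.2964, 0.1643]
eef_rot: [[-0.0, 1.0, 0.003], [1.0, 0.0, 0.002], [0.002, 0.003, -1.0]]
wrist_force: [-0.6, 0.4, -3.9]
opening: 0.129
```

```bash
python3 - <<'E'
from h import *
go(.5977,.0358,.13,0)
E
```

```text
shift [-26.07   9.58   3.41] wz 0.020588953594895543 cur yaw 0.02
```

send_rows(increments=[[[0,0,0],[-3,1,0],0],[[0,0,0],[-6,2.2,0],0],[[0,0,0],[-9.5,3.5,0],0],[[0,0,0],[-13,4.8,0],0],[[0,0,0],[-16.5,6.1,0],0],[[0,0,0],[-20,7.4,0],0],[[0,0,0],[-23,8.5,0],0],[[0,0,0],[-25,9.2,0],0],[[0,0,0],[-26,9.6,0],0],[[0,0,0],[-26,9.6,1],0],[[0,0,0],[-26,9.6,2.5],0],[[0,0,0],[-26,9.6,3.5],0]])

```text
clock: 43.3
tcp_pos: [0.595, 0.0383, 0.1249]
eef_rot: [[-0.003, 1.0, -0.003], [1.0, 0.003, 0.001], [0.001, -0.003, -1.0]]
wrist_force: [-0.0, 0.1, -3.4]
opening: 0.134
```

send_rows(increments=[[[0,0,0],[0,0,0.5],0],[[0,0,0],[0,0,0.5],0],[[0,0,0],[0,0,0.5],0]])

```text
clock: 43.55
tcp_pos: [0.5963, 0.0373, 0.1219]
eef_rot: [[-0.002, 1.0, -0.001], [1.0, 0.002, 0.0], [0.0, -0.001, -1.0]]
wrist_force: [-0.4, -0.0, -3.6]
opening: 0.127
```

```bash
python3 - <<'E'
from h import *
go(.5977,.0358,.107,0)
snap('side','s8',(180,120,400,300),3.3)
E
```

```text
shift [-0.15  0.14  1.49] wz 0.13648210412117123 cur yaw 0.14
```

View pics/s8.png

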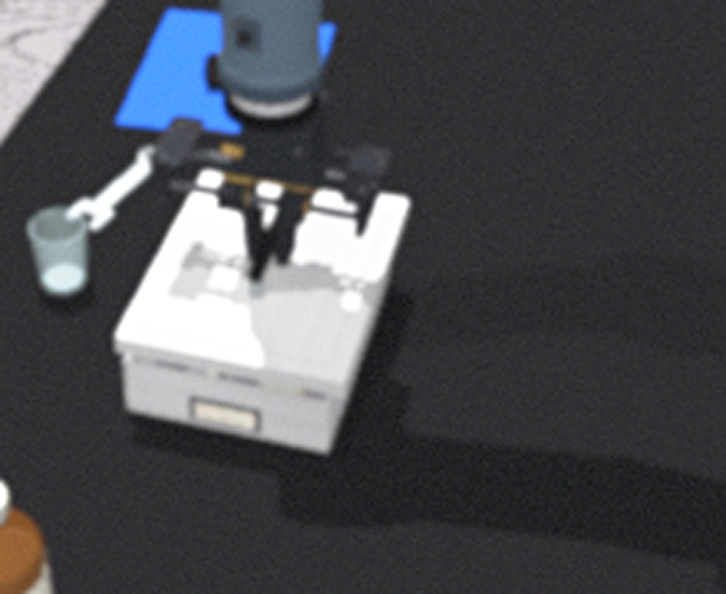

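The lid is level and lined up over the box, so I'll lower it gently.

send_rows(increments=[[[0,0,-0.1],[-0.1,0.1,0.5],0],[[0,0,-0.1],[-0.1,0.1,1.0],0],[[0,0,-0.1],[-0.1,0.1,1.4],0],[[0,0,-0.1],[-0.1,0.1,1.4],0],[[0,0,-0.1],[-0.1,0.1,1.4],0]])

```text
clock: 44.02
tcp_pos: [0.5975, 0.035, 0.1079]
eef_rot: [[-0.002, 1.0, -0.001], [1.0, 0.002, -0.0], [-0.0, -0.001, -1.0]]
wrist_force: [0.0, 0.8, -3.6]
opening: 0.129
```

send_rows(increments=[[[0,0,0],[0,0,0.3],0],[[0,0,0],[0,0,0.6],0],[[0,0,0],[0,0,0.9],0],[[0,0,0],[0,0,1.2],0],[[0,0,0],[0,0,1.4],0],[[0,0,0],[0,0,1.4],0]])

```text
clock: 44.52
tcp_pos: [0.5976, 0.0351, 0.0937]
eef_rot: [[-0.002, 1.0, -0.001], [1.0, 0.002, 0.0], [0.0, -0.001, -1.0]]
wrist_force: [0.7, -0.0, -3.2]
opening: 0.125
```

send_rows(increments=[[[0,0,0],[0,0,0.2],0],[[0,0,0],[0,0,0.4],0],[[0,0,0],[0,0,0.5],0],[[0,0,0],[0,0,0.5],0],[[0,0,0],[0,0,0.5],0]])

```text
clock: 44.93
tcp_pos: [0.5979, 0.0351, 0.0898]
eef_rot: [[-0.002, 1.0, 0.0], [1.0, 0.002, -0.0], [-0.0, 0.0, -1.0]]
wrist_force: [-2.6, -0.7, 5.8]
opening: 0.13
```

send_rows(increments=[[[0,0,0],[0,0,0],40],[[0,0,0],[0,0,0],40],[[0,0,0],[0,0,0],40],[[0,0,0],[0,0,0],40],[[0,0,0],[0,0,-4],40],[[0,0,0],[0,0,-8],40],[[0,0,0],[0,-3,-12],40],[[0,0,0],[-15,-12,-14],40],[[0,0,0],[-25,-14,-14],40],[[0,0,0],[-35,-14,-14],40],[[0,0,0],[-35,-14,-14],40],[[0,0,0],[-35,-14,-14],40]])

```text
clock: 45.93
tcp_pos: [0.5007, -0.1601, 0.2202]
eef_rot: [[-0.003, 1.0, 0.001], [1.0, 0.003, -0.0], [-0.0, 0.001, -1.0]]
wrist_force: [1.2, 0.4, 0.2]
opening: 0.4
```

send_rows(increments=[[[0,0,0],[-10,0,0],40],[[0,0,0],[-10,0,0],40],[[0,0,0],[-10,0,0],40],[[0,0,0],[-10,0,0],40]])

```text
clock: 46.27
tcp_pos: [0.5006, -0.2645, 0.2195]
eef_rot: [[0.006, 1.0, -0.0], [1.0, -0.006, -0.003], [-0.003, -0.0, -1.0]]
wrist_force: [-0.5, -0.1, 0.3]
opening: 0.397
```

```bash
python3 - <<'E'
from h import *
snap('side','s9',(180,120,400,300),3.3);snap('top','t9',s=1.56)
E
```

```text
(no output)
```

View pics/s9.png

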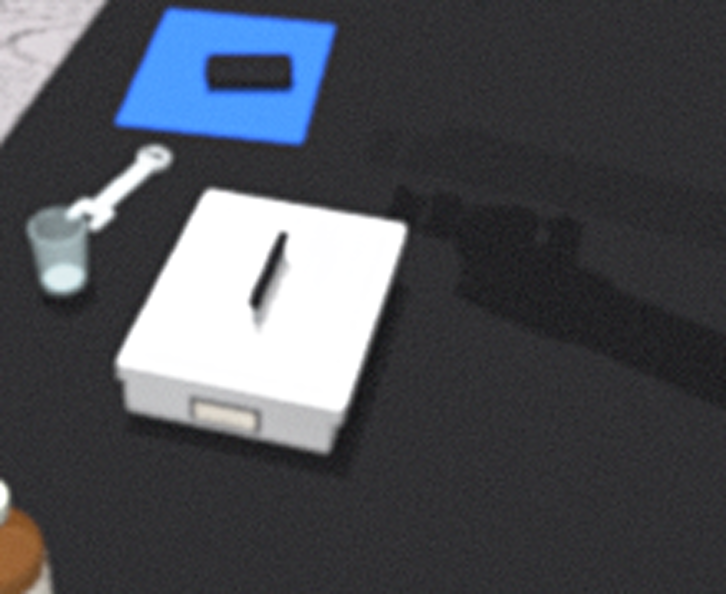

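View pics/t9.png

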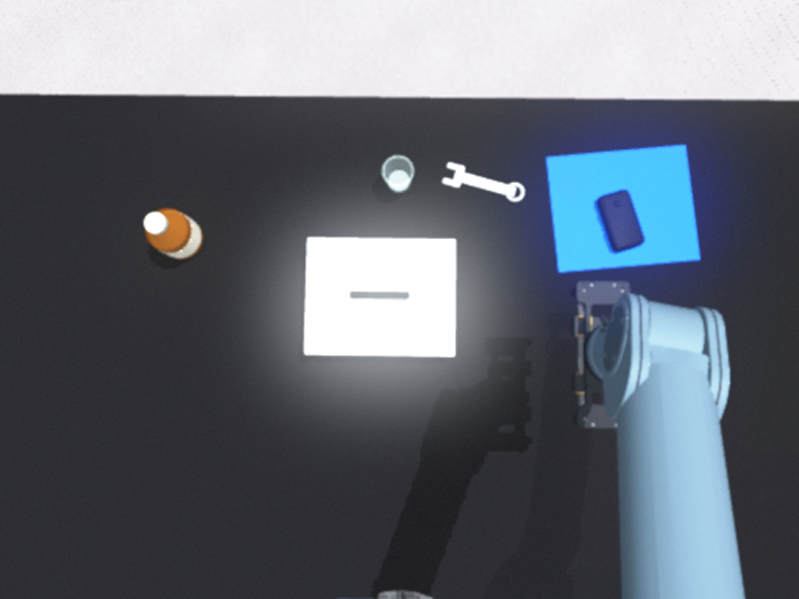

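```bash
python3 - <<'E'
from h import *
from scipy.optimize import least_squares
def corners(f,roi):
    x0,y0,x1,y1=roi;g=np.load(f)[y0:y1,x0:x1].astype(int).max(2)
    m=(g<110).astype(np.uint8);n,l,st,ce=cv2.connectedComponentsWithStats(m)
    i=max((i for i in range(1,n) if st[i,0]>0 and st[i,1]>0 and st[i,0]+st[i,2]<x1-x0 and st[i,1]+st[i,3]<y1-y0),key=lambda i:st[i,4])
    return ce[i]+[x0,y0],st[i]
for a,b in(('t0','s0'),('t9','s9')):
    t,_=corners(f'pics/{a}.npy',(205,165,285,215));s,st=corners(f'pics/{b}.npy',(245,182,275,222))
    r=least_squares(lambda P:np.r_[np.subtract(proj('top',P),t),np.subtract(proj('side',P),s)],[.6,.04,.09])
    print(a,t.round(1),s.round(1),r.x.round(4),round(r.cost,2),st)
E
```

```text
Traceback (most recent call last):
ValueError: max() iterable argument is empty
```

```bash
python3 - <<'E'
from h import *
from scipy.optimize import least_squares
def cen(f,roi):
    x0,y0,x1,y1=roi;g=np.load(f)[y0:y1,x0:x1].astype(float).mean(2)
    m=(g<(g.max()+g.min())/2).astype(np.uint8);n,l,st,ce=cv2.connectedComponentsWithStats(m)
    i=max(range(1,n),key=lambda i:st[i,4]);return ce[i]+[x0,y0],st[i]
for a,b in(('t0','s0'),('t9','s9')):
    t,tt=cen(f'pics/{a}.npy',(212,172,275,208));s,st=cen(f'pics/{b}.npy',(248,184,272,216))
    r=least_squares(lambda P:np.r_[np.subtract(proj('top',P),t),np.subtract(proj('side',P),s)],[.6,.04,.09])
    print(a,t.round(1),s.round(1),r.x.round(4),round(r.cost,2),tt,st)
E
```

```text
t0 [242.7 187.3] [259.5 202.5] [0.6011 0.0396 0.0801] 0.79 [ 12  13  38   6 203] [ 6  7 12 23 97]
t9 [243.  188.5] [261.  202.4] [0.5976 0.0388 0.0808] 0.45 [ 12  15  38   5 150] [ 8  7 11 23 91]
```

The handle sits at the same height as at the start (within 1 mm) and within 4 mm sideways, so the lid is seated. Nothing else has moved, so I'll hand the job in.

```bash
python3 -c "
from cell import robot
s=robot.state();print(s['clock'],abs(s['joint_velocities']).max());print(robot.finish_job())"
```

```text
46.3667 0.03204363042560888
the job is handed in; nothing more can be done
None
```

The kit is packed and the job is handed in at 46.4 s; no verdict is reported. I laid the lid flat on the bench, put in the three cases, the three jars (upright on the floor) and the column, and put the lid back on. The column lies on top of two of the cases, below the rim.

**Contents:** The pictures taken before closing showed every item inside and nothing above the rim. I saw three cases and no fourth.

**Lid:** From both cameras, the handle is at its starting height within 1 mm. It sits about 3.5 mm from its starting position in x and 1 mm in y. The box centre I measured is at x 0.598 and the handle now reads 0.5976, so the lid is well inside the 8 mm allowed. In the side view the lid looks level, with its skirt down over the box.

**Bystanders:** The bottle, beaker, wrench and mouse look unmoved in the last picture, and the arm is clear of everything.

**Things I did not resolve:** The wrist force showed about 6–9 N upward each time the gripper closed, for a reason I did not find. The hand then sat up to 4 mm above where I commanded it, but every grip held. I viewed 13 pictures out of the 14 allowed.

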